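Hang the lantern and lock the sliding hanger at its mark

ROBOT

A 6-joint arm with a two-finger parallel gripper is mounted at the origin on the work surface. World frame = base frame: x ahead of the robot, y to its left, z up, the work surface at z = 0. Lengths are in mm, angles in rad, forces in N, time in s.
With the tool pointing down it reaches from about 300 to 775 mm from the base axis. Payload 14.6 kg.
Tool frame: the origin (TCP) lies at the very end of the fingers, on their centre line; the grasp point (between the pads) lies 19 mm behind it; z points along the fingers, y is the direction in which the jaws open and shut (so a half turn about z gives the same grasp; the last joint's range is limited). The gripper opens to 94 mm and grips with 3 to 60 N. Pads are 16 mm wide; open, the fingers measure 119 mm over their backs; the gripper's body (75 mm by 177 mm) begins 78 mm behind the grasp point.
Start: joints at [-1.314, 0.3, 1.521, -0, 1.321, -0.067], TCP at [174.987, -521.41, 205.446] pointing down, gripper open.
Joint ranges: [-3.03, 3.03], [-0.79, 2.21], [0.23, 2.52], [-1.04, 4.18], [0, 3.07], [-2.55, 2.55]. Speed limits (rad/s): [2.22, 2.22, 2.57, 3.14, 3.14, 3.14].

INTERFACE

Orientations are given as [roll, pitch, yaw] about the fixed x, y, z axes, in that order (R = Rz(yaw) Ry(pitch) Rx(roll)).
In Python, from cell import manip gives the robot as it stands.
- The arm moves only by the shell command python3 -m pendant 'ROWS' [FORCE]. ROWS is JSON, a list of rows, each an object with "claw": the finger opening in m, from 0 to 0.094; "delta_pos": the shift along the tool's x, y, z in m, a list of three; "rotation": the turn, a rotation vector about the tool's x, y, z in rad, a list of three. A call has 1 to 10 rows; each row is the pose to reach, as a shift and turn from the pose measured when the call began, along the tool's axes at that moment; what a row does not reach only later rows make up. A row lasts 1/8 s, in which the tool goes at most 62.5 mm and 10.7 degrees, less where a joint would pass 70% of its speed; a pose out of reach is approached as far as the arm can. A call with a gripper value outside its range is refused whole. The fingers move at their own pace and stop on an object; FORCE is the grip in N (left out, the last holds). Time passes only in rows, so rows that repeat a pose let the fingers close. It gives the time, the measured TCP pose, the force and the opening at its end, in the units of the state.
- manip.read_state(): the state, without advancing time (a new reading comes with each control period).
- manip.camera(name): name is "side" or "top"; returns the picture (480x640x3 uint8, red, green, blue); there is no depth.
- manip.camera_model(name): a dict with "fx", "fy", "cx", "cy" (pixels), "cam_to_world" (4x4, takes a point from camera to world coordinates). Camera axes: x right, y up, looking along -z (the intrinsics and any distortion apply to the point x, -y, -z); pixel columns grow to the right and rows downward; lengths in mm; the calibration is good to about 2 mm. A picture is of the moment at which its call begins. camera_model takes no time and is no camera call.
- manip.sign_off(): hands the job in, once; it reports no verdict.
The state is a dict: "clock": time; "joints": joint angles; "qd": joint speeds; "effort": joint torques, N m; "eef_pos": TCP position; "eef_rot": TCP orientation; "wrist_force": force on the tool from outside, world axes, zero at the start; "moment": the same for the moment, N m; "finger_gap": finger opening in mm.
Only numpy, scipy, OpenCV 4.12 (cv2) and the standard library are available. Lean on these libraries where they do the work, as an engineer would, in place of code of your own. Each camera call takes 0.05 s, during which the arm holds its last target.

TASK

Hang the lantern by its wooden handle bar on the hook of the peg board stand's sliding hanger and let go of it. Then take the hanger by its cam lever, raise it until the top edge of the clamp is level with the dark mark on the post, and hold it at that height while you swing the lever fully shut against its stop. Finish while still gripping the shut lever with the hanger at the mark and the lantern hanging freely; leave everything else on the table alone.

Things in the scene. Friction and masses are not known exactly. Their poses are not given: they have to be found in the camera images.
- lantern_bar (a point): Middle of the lantern's handle bar: a round wooden rod 11 mm thick, lying level along the lantern's x axis, clear for 42 mm either side of this point and then held by thin wire uprights; 135 mm above the lantern's foot, with 49 mm of clear air between it and the roof, through which a hook can pass. Frame axes are the lantern's: z up when it stands.
- lantern_mid (a point): Centre of the lantern's body, half-way up it: a small dark steel and glass lantern, 82 mm square and 80 mm high to the top of its roof, about 150 to 310 g. Its foot is 40 mm below this point. Loose; stands on the table at the left or right front.
- hook (a point): Top of the hook's level prong where the bar shall rest, 152 mm from the post's axis, 159 mm above the table at the start. The arm runs along this frame's +y; its 16 mm high end is 21 mm before this point; the 8 mm thick prong goes on from there and turns up, 35 mm beyond this point, to a tip 14 mm higher. A bar lying along x goes over the tip from the +y side, then down. z up.
- clamp_top (a point): Centre of the top edge of the sliding hanger's clamp, on the post's axis: a light alloy bracket (clamp 34 mm square, 36 mm high; arm 12 mm thick to +y) on a heavy fixed stand. Frame axes as hook. The white post is 16 mm square, vertical, and ends 321 mm above the table. The peg board panel stands on its -y side, 30 to 215 mm from the post, 264 mm high; the foot is 120 x 300 mm.
- mark_line (a point): Centre of the mark: a dark band 5 mm high printed round the square white post, on the post's axis, 60 to 110 mm above the clamp at the start (not the black cap on the post's end nor the stop collar under the clamp). The clamp's top edge is to be level with the band's middle; the clamp slides over it.
- lever_grip (a point): Middle of the cam lever's upright paddle: dark steel, 11 mm thick, 60 mm long along its own y axis, 32 mm high, from 18 mm below this point to 14 mm above it. It is gripped from above across its 11 mm thickness; 40 mm are clear on either side of it, shut or open. Frame turns with the lever; its y axis points along the paddle away from the pivot.
- lever_pivot (a point): On the lever's vertical pivot pin, 28 mm in front of the post's axis (towards -x of the hook's frame), level with lever_grip; the paddle's middle is 26 mm to -x and 78 mm to +y of it in the lever's frame, 82 mm away, and moves on a circle about this pin.
- lever (a joint): Angle of the cam lever, rad: 0 = shut (paddle parallel to the arm, against its stop), up to 1.4 = open (paddle sticking out in front). It turns about the vertical pin, counter-clockwise seen from above as it opens. Starts open; stays where it is left; the last 0.5 rad need a firmer push (up to about 3 N at the paddle) as the eccentric cam presses on the post.
- hanger (a joint): Height of the hanger above its stop collar, m: 0 = resting on the stop, 0.13 = highest. Slides freely: with the lever open it sinks back to the stop when let go; with the lever shut the cam grips the post. The lever is part of it, so lifting the lever lifts the hanger with the lantern (4 to 6 N).
- mug_mid (a point): Bystander: centre of a speckled stoneware mug, 80 mm across, 88 mm high, handle at its +y. Stands at the left or right front, where the lantern does not.
- dish_mid (a point): Bystander: centre of a small glass dish, 100 mm across, 35 mm high, left of the stand.
- tin_mid (a point): Bystander: centre of a flat chrome tin, 58 x 38 x 15 mm, lying near the front middle.
- remote_mid (a point): Bystander: centre of a black remote control, 160 x 44 x 16 mm, lying flat near the front edge.

How it is judged:
By the outcome, as a careful person would: the job done as asked, in the order asked, and still so for the second after the job is handed in, while the arm keeps its last pose, push and grip.
It also fails if it takes over 61 s, if anything falls off the work surface, if the arm or the gripper's body presses on something with over 40 N, if the wrist force passes 120 N, or if a joint passes its speed limit or range.

## Working session

There is one attempt and no reset: what is moved stays moved. The work goes in short steps, Python scripts to look and compute and a shell command to move; the robot and the scene stay as the last step left them, time stands still between calls to the robot, and variables do not carry over. Pictures are saved under pics/ and viewed, and the job is handed in when it is done.

```bash
mkdir -p pics; ls; python3 - <<'E'
from cell import manip
import cv2,json
s=manip.read_state();print(s)
for n in("side","top"):
    m=manip.camera_model(n);print(n,{k:(v if not hasattr(v,'tolist') else v.tolist()) for k,v in m.items()})
    cv2.imwrite(f"pics/{n}0.png",cv2.cvtColor(manip.camera(n),cv2.COLOR_RGB2BGR))
E
```

```text
pics
{'clock': 0.0, 'joints': array([-1.31356649e+00,  3.00456600e-01,  1.52161127e+00, -2.57343489e-05,
        1.32070385e+00, -6.65956204e-02]), 'qd': array([ 0.00055865,  0.00058183,  0.00140917, -0.00027538,  0.00120921,
        0.0002675 ]), 'effort': array([-6.50668153e-04, -5.31811702e+01, -3.52733696e+01,  7.07679545e-02,
        2.44206889e-02, -4.83006556e-05]), 'eef_pos': array([ 174.92996129, -521.14753132,  204.88151699]), 'eef_rot': array([-3.14041454e+00, -5.35920321e-05,  3.23831805e-01]), 'wrist_force': array([-0.18170757,  1.56484494, -1.00537165]), 'moment': array([-0.02044314,  0.02541006, -0.02464942]), 'finger_gap': 94.02966924167585}
side {'fx': 480.90983432146567, 'fy': 480.90983432146567, 'cx': 319.5518797068006, 'cy': 233.6481569876754, 'cam_to_world': [[-0.9088476985533285, 0.2530932587041622, -0.3315715054597219, 221.4307493162323], [-0.41709690236540325, -0.5416804254634309, 0.7298030492584572, 681.1643866942953], [0.005102437800084641, 0.8015772695556336, 0.5978694222488985, 748.9618648171651], [0.0, 0.0, 0.0, 1.0]]}
top {'fx': 465.4902838508075, 'fy': 465.4902838508075, 'cx': 323.1131905456986, 'cy': 242.41683906655723, 'cam_to_world': [[0.02935349505489802, 0.9811353398464123, -0.19108065635361196, 353.6454218360404], [-0.9991155131942153, 0.03455733864579407, 0.023957913940480503, 35.50191590467596], [0.030109194986276788, 0.19020839952584898, 0.9812819172526789, 1034.1519113571467], [0.0, 0.0, 0.0, 1.0]]}
```

View pics/side0.png

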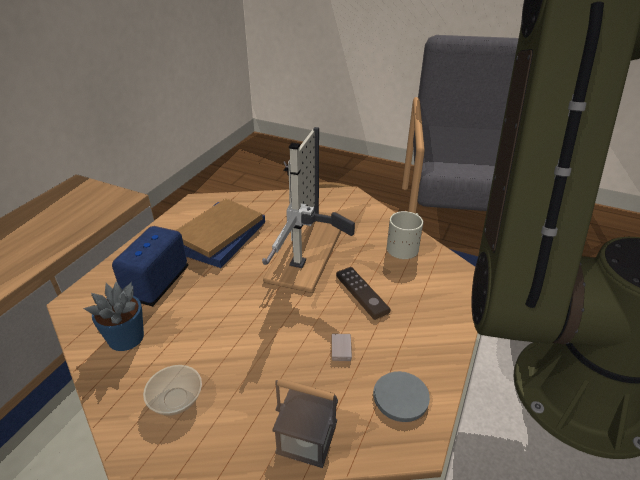

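View pics/top0.png

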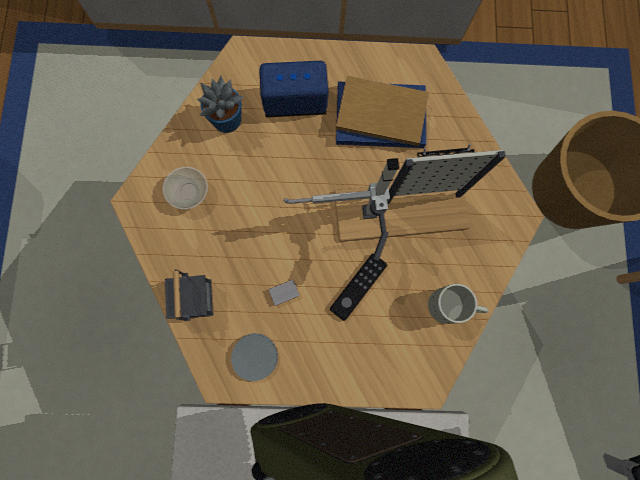

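The side picture shows the lantern at about (305,425) with its bar from (278,385) to (335,400), and the hanger clamp near (300,215). In the top picture the lantern is at (188,297), the clamp at (380,200) and the hook tip at (288,201). I'll zoom in on these.

```bash
cat > h.py <<'E'
import numpy as np, cv2
from cell import manip
M={n:manip.camera_model(n) for n in("side","top")}
for m in M.values(): m["T"]=np.array(m["cam_to_world"])
def ray(n,u,v):
    m=M[n]; d=m["T"][:3,:3]@np.array([(u-m["cx"])/m["fx"],-(v-m["cy"])/m["fy"],-1.]); return m["T"][:3,3],d/np.linalg.norm(d)
def plane(n,u,v,z):
    o,d=ray(n,u,v); return o+d*(z-o[2])/d[2]
def tri(a,b):
    o1,d1=ray("side",*a);o2,d2=ray("top",*b)
    A=np.stack([d1,-d2],1);t=np.linalg.lstsq(A,o2-o1,rcond=None)[0]
    p,q=o1+t[0]*d1,o2+t[1]*d2; return (p+q)/2,np.linalg.norm(p-q)
def proj(n,P):
    m=M[n];R=m["T"][:3,:3];c=R.T@(np.array(P)-m["T"][:3,3]);return np.array([m["cx"]+m["fx"]*c[0]/-c[2],m["cy"]+m["fy"]*c[1]/c[2]])
def grab(n,f):
    im=cv2.cvtColor(manip.camera(n),cv2.COLOR_RGB2BGR);cv2.imwrite("pics/"+f,im);return im
def crop(im,x,y,w,h,k,f):
    c=cv2.resize(im[y:y+h,x:x+w],None,fx=k,fy=k,interpolation=cv2.INTER_CUBIC)
    st=10 if k>=5 else 20
    for i in range(0,w,st):
        cv2.line(c,(i*k,0),(i*k,6),(0,0,255),1);cv2.putText(c,str(x+i),(i*k,18),0,.35,(0,0,255))
    for i in range(0,h,st):
        cv2.line(c,(0,i*k),(6,i*k),(0,0,255),1);cv2.putText(c,str(y+i),(8,i*k+4),0,.35,(0,0,255))
    cv2.imwrite("pics/"+f,c)
E
python3 - <<'E'
from h import *
s=cv2.imread("pics/side0.png");t=cv2.imread("pics/top0.png")
crop(s,260,125,110,150,4,"s_hang.png");crop(s,265,370,90,100,6,"s_lan.png")
crop(t,275,140,160,130,5,"t_hang.png");crop(t,155,260,70,70,8,"t_lan.png")
E
```

```text
(no output)
```

View pics/s_hang.png

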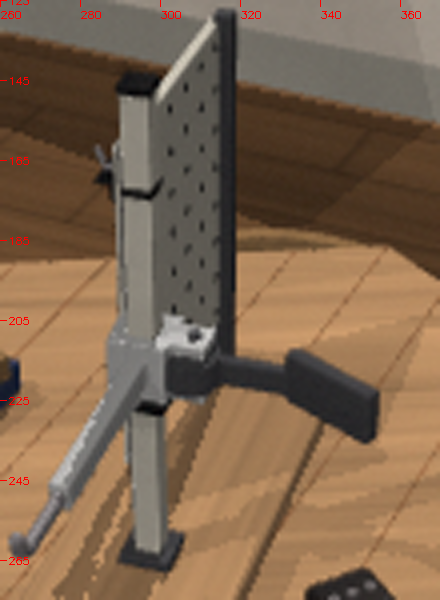

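View pics/s_lan.png

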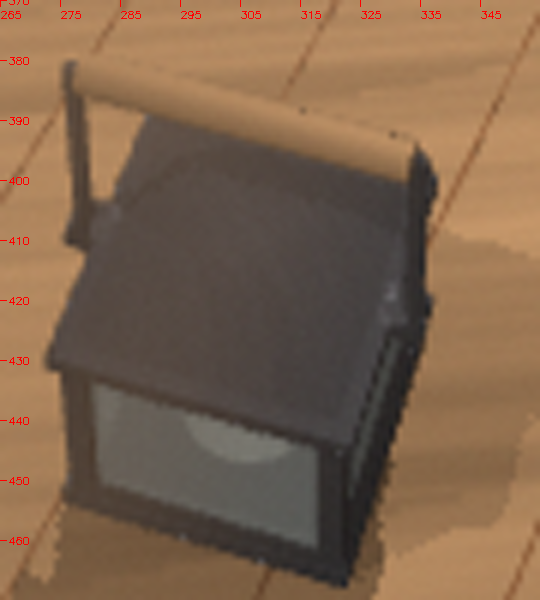

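View pics/t_hang.png

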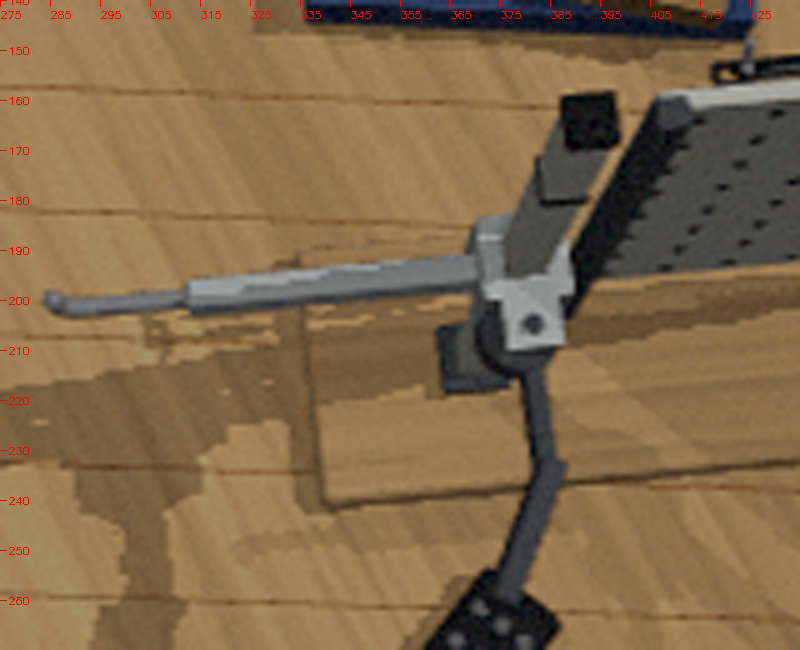

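View pics/t_lan.png

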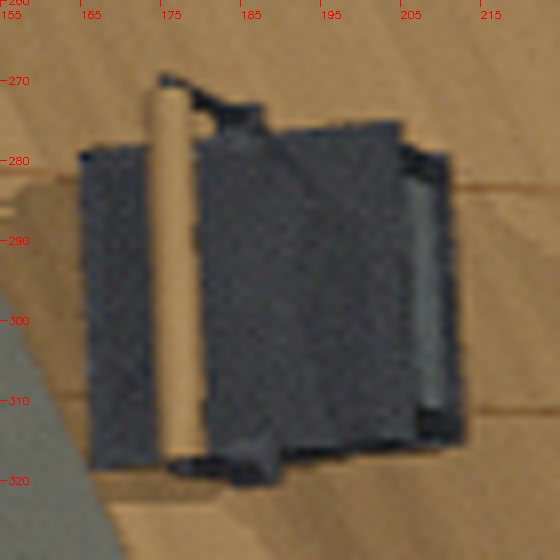

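```bash
python3 - <<'E'
from h import *
np.set_printoptions(precision=1,suppress=True)
print("bar A",tri((277,383.3),(176.5,271)));print("bar B",tri((333.7,398),(177.9,317.2)))
print("barmid plane",plane("top",177.2,294,135),plane("side",305.3,390.6,135))
print("A,B plane top",plane("top",176.5,271,135),plane("top",177.9,317.2,135))
print("A,B plane side",plane("side",277,383.3,135),plane("side",333.7,398,135))
print("tip",tri((264.5,260),(286,199.5)))
print("arm end",plane("top",313,199.2,150))
print("post top plane321", plane("top",392.5,164,321),plane("side",294.5,146,321))
print("mark",tri((294.7,172.5),(387,178.5)))
# corners of clamp top plate w pin: 
print("paddle", )
for p in [(331,211.5),(354.5,224)]: print(plane("side",*p,150))
print(plane("top",383,224,150),plane("top",386,232,150),plane("top",377,260,150))
E
```

```text
bar A (array([464.6, 296.8, 127.8]), np.float64(2.0411363926876693))
bar B (array([375.8, 285.5, 129.9]), np.float64(1.3530821403862263))
barmid plane [418.7 289.1 135. ] [418.5 295.  135. ]
A,B plane top [462.7 294.4 135. ] [375.  283.9 135. ]
A,B plane side [462.8 301.4 135. ] [375.2 288.9 135. ]
tip (array([604.7,  88.4, 165.3]), np.float64(0.1051309674221622))
arm end [611.8  36.4 150. ]
post top plane321 [626.  -90.6 321. ] [623.8 -82.7 321. ]
mark (array([626.7, -91.7, 255.2]), np.float64(5.90308527382302))
paddle
[ 564.9 -135.5  150. ]
[ 500.2 -113.1  150. ]
[ 566.7 -102.3  150. ] [ 550.8 -108.2  150. ] [494.9 -91.  150. ]
```

```bash
cat >> h.py <<'E'
from scipy.spatial.transform import Rotation as Ro
def to(target,yaw=None,n=1):
    s=manip.read_state();R=Ro.from_euler("xyz",s["eef_rot"])
    print("t",round(float(s["clock"]),2),"tcp",np.round(s["eef_pos"],1),"rot",np.round(s["eef_rot"],3),"F",np.round(s["wrist_force"],1),"gap",round(float(s["finger_gap"]),1),"j",np.round(s["joints"],2))
    d=R.inv().apply(np.array(target)-s["eef_pos"])/1000
    print("delta",np.round(d,4),end=" ")
    if yaw is not None:
        print("rotvec",np.round((R.inv()*Ro.from_euler("xyz",[np.pi,0,yaw])).as_rotvec(),3),end="")
    print()
E
python3 - <<'E'
from h import *
to([350,-60,220],2.0)
to([395,287,190],3.26)
E
```

```text
t 0.1 tcp [ 174.9 -521.2  204.9] rot [-3.141 -0.     0.324] F [-0.4 -0.2  1. ] gap 93.9 j [-1.31  0.3   1.52  0.    1.32 -0.07]
delta [ 0.3127 -0.3815 -0.0146] rotvec [-1.000e-03 -1.000e-03 -1.676e+00]
t 0.1 tcp [ 174.9 -521.2  204.9] rot [-3.141 -0.     0.324] F [-0.4 -0.2  1. ] gap 93.9 j [-1.31  0.3   1.52  0.    1.32 -0.07]
delta [ 0.4658 -0.6962  0.0157] rotvec [-0.000e+00 -1.000e-03 -2.936e+00]
```

```bash
python3 -m pendant '[{"claw":0.094,"delta_pos":[0.313,-0.381,-0.015],"rotation":[0,0,-1.2]},{"claw":0.094,"delta_pos":[0.313,-0.381,-0.015],"rotation":[0,0,-1.5]},{"claw":0.094,"delta_pos":[0.313,-0.381,-0.015],"rotation":[0,0,-1.676]},{"claw":0.094,"delta_pos":[0.313,-0.381,-0.015],"rotation":[0,0,-1.676]},{"claw":0.094,"delta_pos":[0.313,-0.381,-0.015],"rotation":[0,0,-1.676]},{"claw":0.094,"delta_pos":[0.313,-0.381,-0.015],"rotation":[0,0,-1.676]},{"claw":0.094,"delta_pos":[0.313,-0.381,-0.015],"rotation":[0,0,-1.676]},{"claw":0.094,"delta_pos":[0.313,-0.381,-0.015],"rotation":[0,0,-1.676]},{"claw":0.094,"delta_pos":[0.313,-0.381,-0.015],"rotation":[0,0,-1.676]},{"claw":0.094,"delta_pos":[0.313,-0.381,-0.015],"rotation":[0,0,-1.676]}]'
python3 - <<'E'
from h import *
to([395,287,190],3.26)
E
```

```text
clock: 1.35
eef_pos: [350.4, -60.0, 220.2]
eef_rot: [-3.141, -0.001, 2.0]
wrist_force: [-0.3, -0.6, 0.3]
finger_gap: 93.8
t 1.35 tcp [350.4 -60.  220.2] rot [-3.141e+00 -1.000e-03  2.000e+00] F [-0.3 -0.6  0.3] gap 93.8 j [-0.27 -0.17  1.98  0.    1.33 -0.7 ]
delta [0.2969 0.185  0.0305] rotvec [ 1.00e-03 -1.00e-03 -1.26e+00]
```

```bash
python3 -m pendant '[{"claw":0.094,"delta_pos":[0.297,0.185,0.03],"rotation":[0,0,-1.26]},{"claw":0.094,"delta_pos":[0.297,0.185,0.03],"rotation":[0,0,-1.26]},{"claw":0.094,"delta_pos":[0.297,0.185,0.03],"rotation":[0,0,-1.26]},{"claw":0.094,"delta_pos":[0.297,0.185,0.03],"rotation":[0,0,-1.26]},{"claw":0.094,"delta_pos":[0.297,0.185,0.03],"rotation":[0,0,-1.26]},{"claw":0.094,"delta_pos":[0.297,0.185,0.03],"rotation":[0,0,-1.26]},{"claw":0.094,"delta_pos":[0.297,0.185,0.03],"rotation":[0,0,-1.26]},{"claw":0.094,"delta_pos":[0.297,0.185,0.03],"rotation":[0,0,-1.26]}]'
python3 - <<'E'
from h import *
to([395,287,190],3.26)
s=grab("side","s1.png");t=grab("top","t1.png")
p=manip.read_state()["eef_pos"]; print(proj("side",p),proj("top",p))
crop(s,255,310,110,150,4,"s1c.png");crop(t,140,230,110,110,5,"t1c.png")
E
```

```text
clock: 2.35
eef_pos: [395.3, 286.5, 190.1]
eef_rot: [3.141, -0.001, -3.029]
wrist_force: [-0.4, -0.4, -0.1]
finger_gap: 93.8
t 2.35 tcp [395.3 286.5 190.1] rot [ 3.141e+00 -1.000e-03 -3.029e+00] F [-0.4 -0.4 -0.1] gap 93.8 j [ 0.55  0.18  1.71  0.    1.26 -1.13]
delta [0.0002 0.0005 0.0001] rotvec [ 0.001 -0.001 -0.005]
[322.25562907 367.89551672] [168.9678121  304.64627573]
```

View pics/s1c.png

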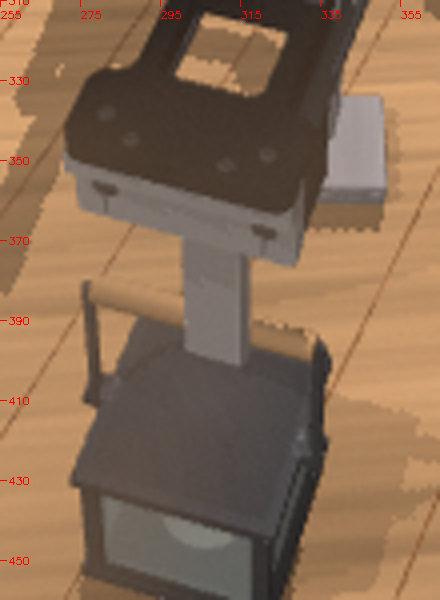

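View pics/t1c.png

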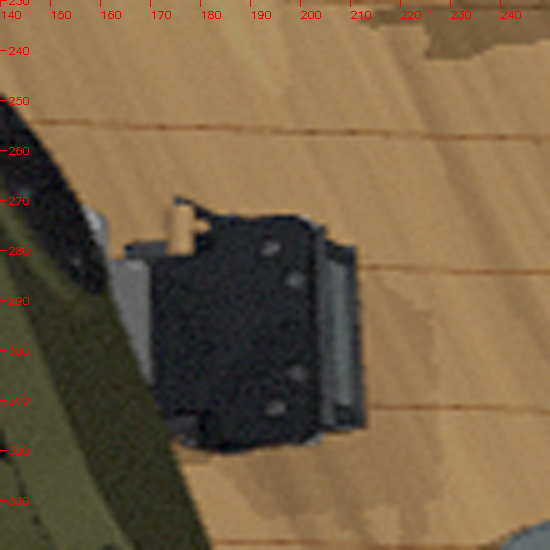

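```bash
python3 - <<'E'
from h import *
np.set_printoptions(precision=2,suppress=True)
p=np.array([395.3,286.5,190.1]);y=np.array([-.112,.994,0]);x=np.array([-.994,-.112,0])
for w in(8,11): 
  for k in(-1,1): print(w,k,proj("side",p+y*59.5+x*w*k))
for h in(59.5,): print(proj("side",p+y*h), "obs 308,399.6")
# sensitivity
a=proj("side",p+y*59.5)
for e in np.eye(3)*5: print(proj("side",p+y*59.5+e)-a)
E
```

```text
8 -1 [302.57 401.69]
8 1 [314.02 405.07]
11 -1 [300.44 401.06]
11 1 [316.19 405.7 ]
[308.28 403.37] obs 308,399.6
[-3.41 -1.4 ]
[-1.66  3.05]
[-0.03 -2.25]
```

```bash
python3 - <<'E'
from h import *
np.set_printoptions(precision=1,suppress=True)
print("side +y foot edge",plane("side",275.5,453,0),plane("side",322,467.5,0))
print("side -x,-y foot?",plane("side",336,418,0))
print("top -y foot edge",plane("top",211.5,279.4,0),plane("top",213,315.4,0))
print("top roof +y edge z80",plane("top",165,279,80),plane("top",166.5,318.3,80))
print("side roof +y edge z80",plane("side",273.5,430,80),plane("side",323,443.5,80))
print("tin");
E
python3 - <<'E'
import sys; sys.path.insert(0,'.')
from h import *
# base pedestal unseen; robot start check: nothing
E
```

```text
side +y foot edge [454.  335.8   0. ] [376.  325.9   0. ]
side -x,-y foot? [389.8 237.2   0. ]
top -y foot edge [463.  254.8   0. ] [384.4 245.7   0. ]
top roof +y edge z80 [452.2 331.9  80. ] [373.5 321.6  80. ]
side roof +y edge z80 [449.3 342.4  80. ] [372.9 330.7  80. ]
tin
```

The side view shows the gripper straddling the bar at (308,399), with the bar running from (277,383) to (334,398). The two cameras disagree by about 6 mm in y. I take the middle (bar middle about (418.6, 291.5, 135)) and let the jaws centre on the bar.

```bash
python3 -m pendant '[{"claw":0.094,"delta_pos":[0,0.002,0.04],"rotation":[0,0,-0.015]},{"claw":0.094,"delta_pos":[0,0.002,0.074],"rotation":[0,0,-0.015]},{"claw":0.094,"delta_pos":[0,0.002,0.074],"rotation":[0,0,-0.015]},{"claw":0.04,"delta_pos":[0,0.002,0.074],"rotation":[0,0,-0.015]},{"claw":0.03,"delta_pos":[0,0.002,0.074],"rotation":[0,0,-0.015]},{"claw":0.025,"delta_pos":[0,0.002,0.074],"rotation":[0,0,-0.015]}]' 5
python3 - <<'E'
from h import *
to([395,287,116],3.26)
s=grab("side","s2.png")
crop(s,255,310,110,150,4,"s2c.png")
E
```

```text
clock: 3.2
eef_pos: [395.4, 288.5, 117.4]
eef_rot: [3.14, 0.001, -3.016]
wrist_force: [0.1, -0.2, -0.4]
finger_gap: 67.6
t 3.2 tcp [395.4 288.5 117.4] rot [ 3.140e+00  1.000e-03 -3.016e+00] F [ 0.1 -0.2 -0.4] gap 67.6 j [ 0.55  0.26  1.79  0.    1.09 -1.14]
delta [ 0.0005 -0.0015  0.0014] rotvec [0.002 0.001 0.008]
```

View pics/s2c.png

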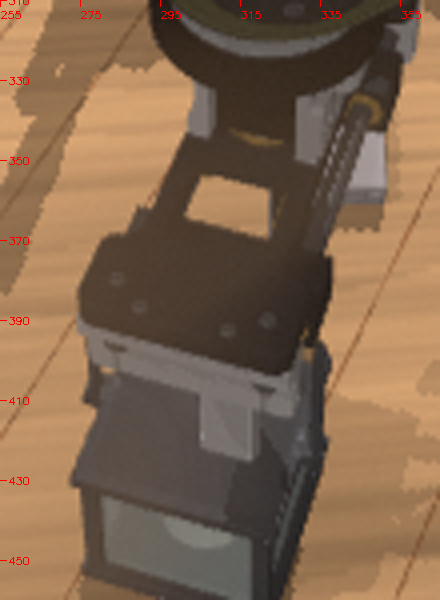

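The fingers are straddling the bar and the near finger's tip is at (310,424). I'll close on it.

```bash
python3 -m pendant '[{"claw":0.02,"delta_pos":[0,0,0],"rotation":[0,0,0]},{"claw":0.02,"delta_pos":[0,0,0],"rotation":[0,0,0]},{"claw":0.02,"delta_pos":[0,0,0],"rotation":[0,0,0]},{"claw":0.02,"delta_pos":[0,0,0],"rotation":[0,0,0]},{"claw":0.02,"delta_pos":[0,0,0],"rotation":[0,0,0]},{"claw":0.02,"delta_pos":[0,0,0],"rotation":[0,0,0]}]'; python3 -m pendant '[{"claw":0.016,"delta_pos":[0,0,0],"rotation":[0,0,0]},{"claw":0.014,"delta_pos":[0,0,0],"rotation":[0,0,0]},{"claw":0.005,"delta_pos":[0,0,0],"rotation":[0,0,0]},{"claw":0.005,"delta_pos":[0,0,0],"rotation":[0,0,0]},{"claw":0,"delta_pos":[0,0,0],"rotation":[0,0,0]}]' 8
python3 - <<'E'
from h import *
to([395,287,116],3.26)
s=grab("side","s3.png");t=grab("top","t3.png")
crop(s,255,340,110,130,4,"s3c.png");crop(t,140,230,110,110,5,"t3c.png")
E
```

```text
clock: 4.0
eef_pos: [395.2, 288.5, 117.2]
eef_rot: [3.14, 0.0, -3.015]
wrist_force: [0.2, 0.6, -0.4]
finger_gap: 20.1
clock: 4.62
eef_pos: [395.2, 288.5, 117.2]
eef_rot: [3.14, 0.0, -3.015]
wrist_force: [0.2, -0.7, 0.4]
finger_gap: 10.5
t 4.62 tcp [395.2 288.5 117.2] rot [ 3.14   0.    -3.015] F [ 0.2 -0.7  0.4] gap 10.5 j [ 0.55  0.26  1.79  0.    1.09 -1.14]
delta [ 0.0004 -0.0014  0.0012] rotvec [0.001 0.    0.008]
```

View pics/s3c.png

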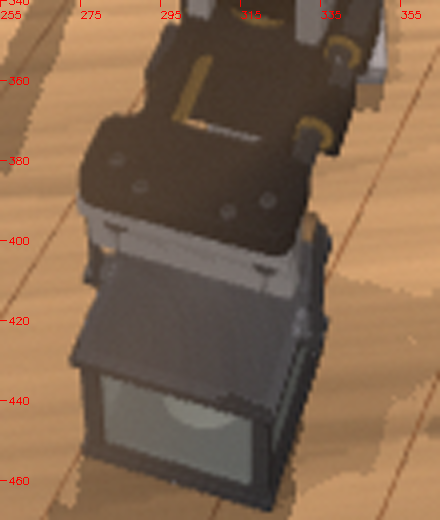

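View pics/t3c.png

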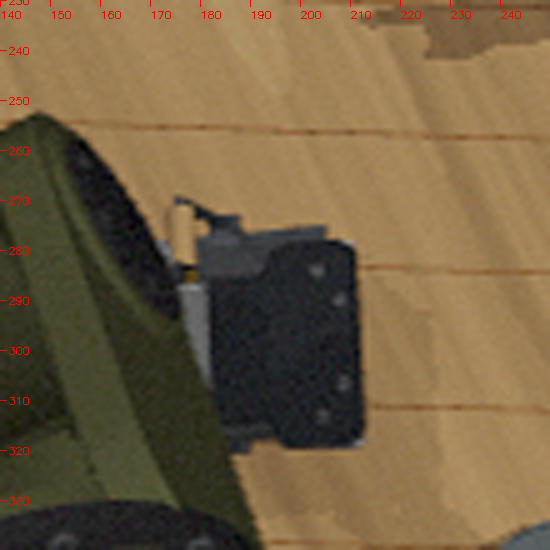

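Gripped: the gap is 10.5 mm and the lantern has not moved in the picture. Next I raise the grip force and lift.

```bash
python3 -m pendant '[{"claw":0,"delta_pos":[0,0,0],"rotation":[0,0,0]},{"claw":0,"delta_pos":[0,0,0],"rotation":[0,0,0]},{"claw":0,"delta_pos":[0,0,-0.01],"rotation":[0,0,0]},{"claw":0,"delta_pos":[0,0,-0.03],"rotation":[0,0,0]},{"claw":0,"delta_pos":[0,0,-0.055],"rotation":[0,0,0]},{"claw":0,"delta_pos":[0,0,-0.075],"rotation":[0,0,0]},{"claw":0,"delta_pos":[0,0,-0.08],"rotation":[0,0,0]},{"claw":0,"delta_pos":[0,0,-0.08],"rotation":[0,0,0]}]' 50
python3 - <<'E'
from h import *
np.set_printoptions(precision=1,suppress=True)
to([395,287,197],3.26)
s=grab("side","s4.png");t=grab("top","t4.png")
crop(s,255,300,110,150,4,"s4c.png");crop(t,130,230,110,110,5,"t4c.png")
# hook estimates, bias-corrected: top y+2.4, side y-3.5
t=np.array
for n,(u,v),z in [("top",(286,199.5),170),("side",(264.5,260),170),("top",(313,199.2),158),("top",(390,164),321),("side",(294.5,146),321)]:
    p=plane(n,u,v,z); p[1]+=2.4 if n=="top" else -3.5; print(n,u,v,p)
E
```

```text
clock: 5.72
eef_pos: [395.1, 288.3, 197.0]
eef_rot: [3.14, 0.0, -3.015]
wrist_force: [-0.9, 0.0, -2.4]
finger_gap: 9.5
t 5.72 tcp [395.1 288.3 197. ] rot [ 3.1  0.  -3. ] F [-0.9  0.  -2.4] gap 9.5 j [ 0.6  0.2  1.7  0.   1.3 -1.1]
delta [ 0. -0. -0.] rotvec [0. 0. 0.]
top 286 199.5 [603.4  90.6 170. ]
side 264.5 260 [601.5  89.7 170. ]
top 313 199.2 [609.4  38.8 158. ]
top 390 164 [625.8 -84.1 321. ]
side 294.5 146 [623.8 -86.2 321. ]
```

View pics/s4c.png

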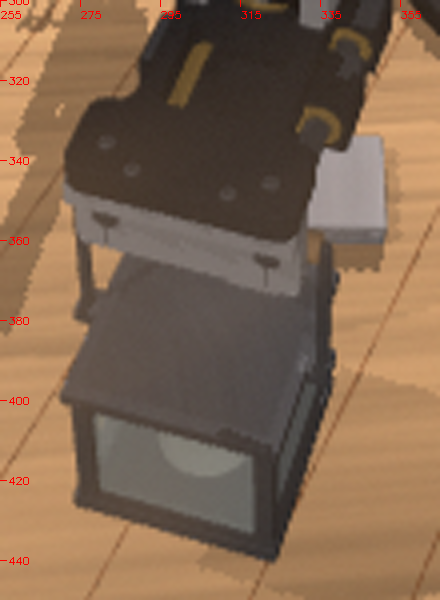

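View pics/t4c.png

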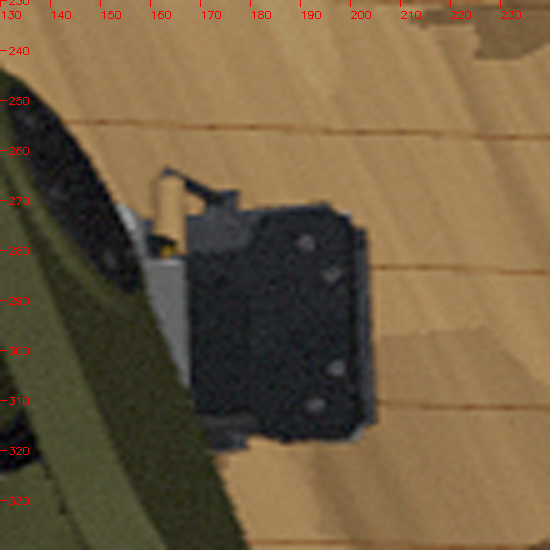

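The lantern hangs level in the grip. With the biases corrected the two views agree: the post is at (626.5,-91), the arm end at 131 mm and the prong end at 183 mm. This gives a hook yaw of 0.131 and a hook point of (606.6, 59.7, 159).

```bash
python3 - <<'E'
from h import *
to([572.5,136,197],np.pi+.131)
to([572.5,136,172],np.pi+.131)
E
```

```text
t 5.83 tcp [394.9 288.2 196.4] rot [ 3.141e+00 -1.000e-03 -3.015e+00] F [-0.6 -0.3 -1.1] gap 9.5 j [ 0.55  0.17  1.7   0.    1.27 -1.14]
delta [-0.157  -0.1733 -0.0009] rotvec [ 0.001 -0.001 -0.005]
t 5.83 tcp [394.9 288.2 196.4] rot [ 3.141e+00 -1.000e-03 -3.015e+00] F [-0.6 -0.3 -1.1] gap 9.5 j [ 0.55  0.17  1.7   0.    1.27 -1.14]
delta [-0.157  -0.1733  0.0241] rotvec [ 0.001 -0.001 -0.005]
```

```bash
python3 -m pendant '[{"claw":0,"delta_pos":[-0.008,-0.009,0],"rotation":[0,0,0]},{"claw":0,"delta_pos":[-0.024,-0.026,0],"rotation":[0,0,0]},{"claw":0,"delta_pos":[-0.046,-0.05,0],"rotation":[0,0,0]},{"claw":0,"delta_pos":[-0.07,-0.077,0],"rotation":[0,0,0]},{"claw":0,"delta_pos":[-0.094,-0.104,0],"rotation":[0,0,0]},{"claw":0,"delta_pos":[-0.116,-0.128,0],"rotation":[0,0,0]},{"claw":0,"delta_pos":[-0.135,-0.149,0.006],"rotation":[0,0,-0.005]},{"claw":0,"delta_pos":[-0.149,-0.164,0.014],"rotation":[0,0,-0.005]},{"claw":0,"delta_pos":[-0.157,-0.173,0.022],"rotation":[0,0,-0.005]},{"claw":0,"delta_pos":[-0.157,-0.173,0.024],"rotation":[0,0,-0.005]}]'
python3 - <<'E'
from h import *
to([583,56.7,172],np.pi+.131)
s=grab("side","s5.png");t=grab("top","t5.png")
crop(s,210,130,180,190,4,"s5c.png");crop(t,240,150,160,110,5,"t5c.png")
E
```

```text
clock: 7.08
eef_pos: [572.3, 136.0, 171.0]
eef_rot: [3.141, -0.002, -3.011]
wrist_force: [0.0, 0.0, -1.5]
finger_gap: 9.4
t 7.08 tcp [572.3 136.  171. ] rot [ 3.141e+00 -2.000e-03 -3.011e+00] F [ 0.   0.  -1.5] gap 9.4 j [ 0.17  0.41  1.45  0.    1.28 -1.53]
delta [-0.0002 -0.08   -0.001 ] rotvec [ 0.001 -0.002 -0.   ]
```

View pics/s5c.png

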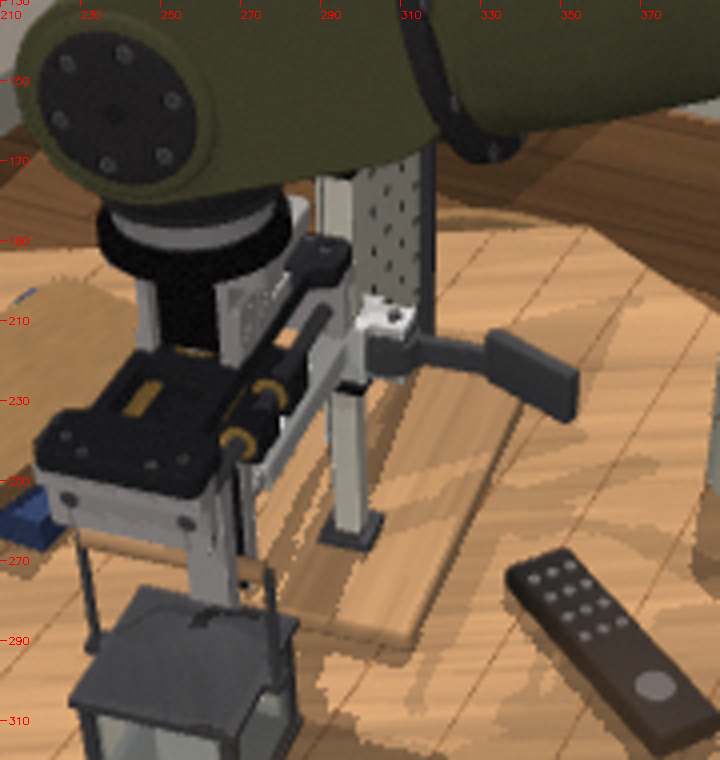

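View pics/t5c.png

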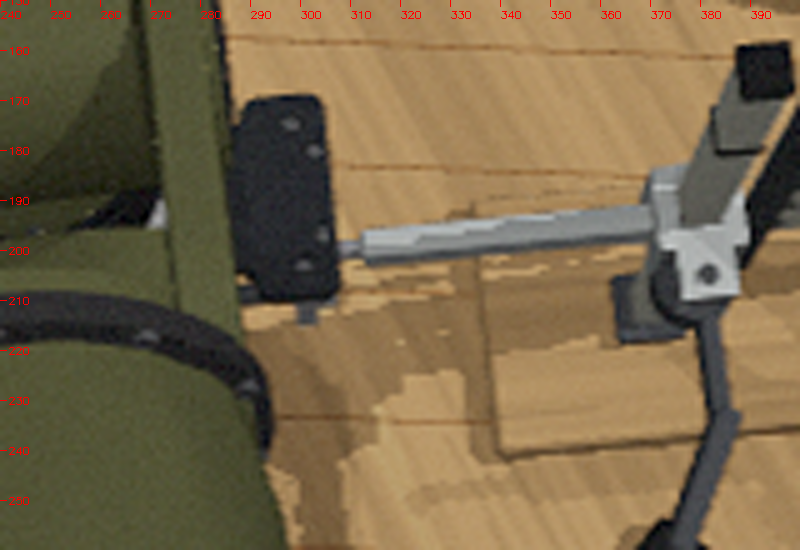

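The side picture shows the bar, from (230,265) to (277,273), in front of the hook at about (270,262). It is higher than the tip and parallel to the hook's x axis. Next I slide it along -y over the tip.

```bash
python3 -m pendant '[{"claw":0,"delta_pos":[0,-0.006,-0.003],"rotation":[0,0,0]},{"claw":0,"delta_pos":[0,-0.016,-0.003],"rotation":[0,0,0]},{"claw":0,"delta_pos":[0,-0.028,-0.003],"rotation":[0,0,0]},{"claw":0,"delta_pos":[0,-0.04,-0.003],"rotation":[0,0,0]},{"claw":0,"delta_pos":[0,-0.052,-0.003],"rotation":[0,0,0]},{"claw":0,"delta_pos":[0,-0.064,-0.003],"rotation":[0,0,0]},{"claw":0,"delta_pos":[0,-0.073,-0.003],"rotation":[0,0,0]},{"claw":0,"delta_pos":[0,-0.078,-0.003],"rotation":[0,0,0]},{"claw":0,"delta_pos":[0,-0.08,-0.003],"rotation":[0,0,0]}]'
python3 - <<'E'
from h import *
to([583,56.7,148.5],np.pi+.131)
s=grab("side","s6.png")
crop(s,220,150,170,190,4,"s6c.png")
E
```

```text
clock: 8.3
eef_pos: [582.5, 57.3, 174.7]
eef_rot: [3.14, -0.001, -3.01]
wrist_force: [0.5, 0.8, -2.5]
finger_gap: 9.3
t 8.3 tcp [582.5  57.3 174.7] rot [ 3.14e+00 -1.00e-03 -3.01e+00] F [ 0.5  0.8 -2.5] gap 9.3 j [ 0.04  0.4   1.45  0.    1.29 -1.67]
delta [-0.0004 -0.0007  0.0262] rotvec [ 0.001 -0.001  0.   ]
```

View pics/s6c.png

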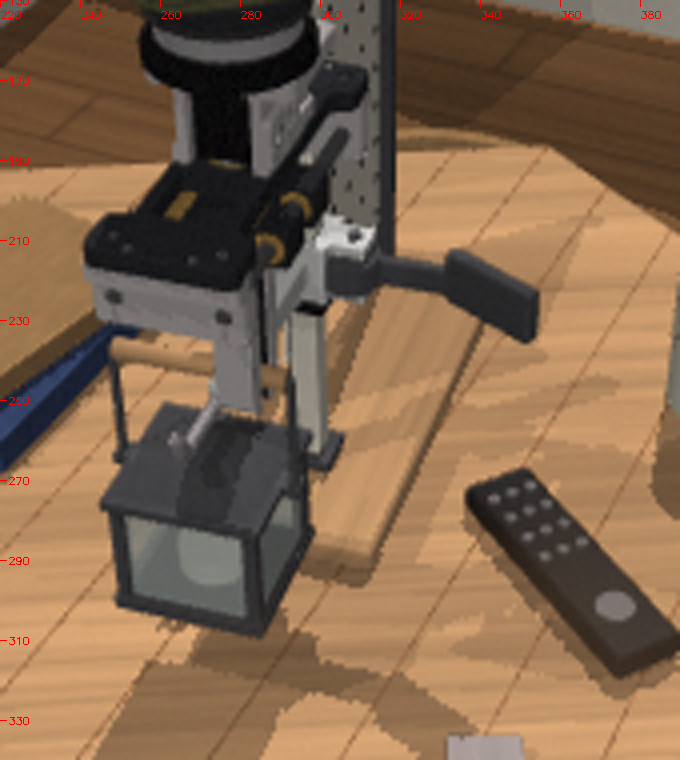

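```bash
python3 - <<'E'
from h import *
s=cv2.imread("pics/s6.png");crop(s,240,215,70,75,8,"s6d.png")
t=grab("top","t6.png");crop(t,260,160,100,90,8,"t6d.png")
E
```

```text
(no output)
```

View pics/s6d.png

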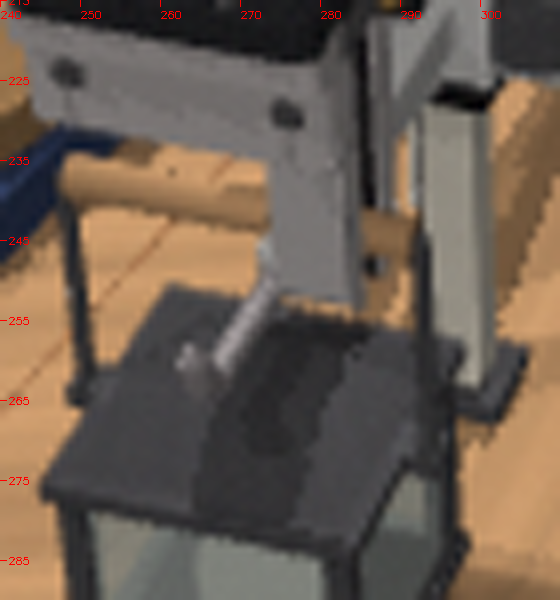

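View pics/t6d.png

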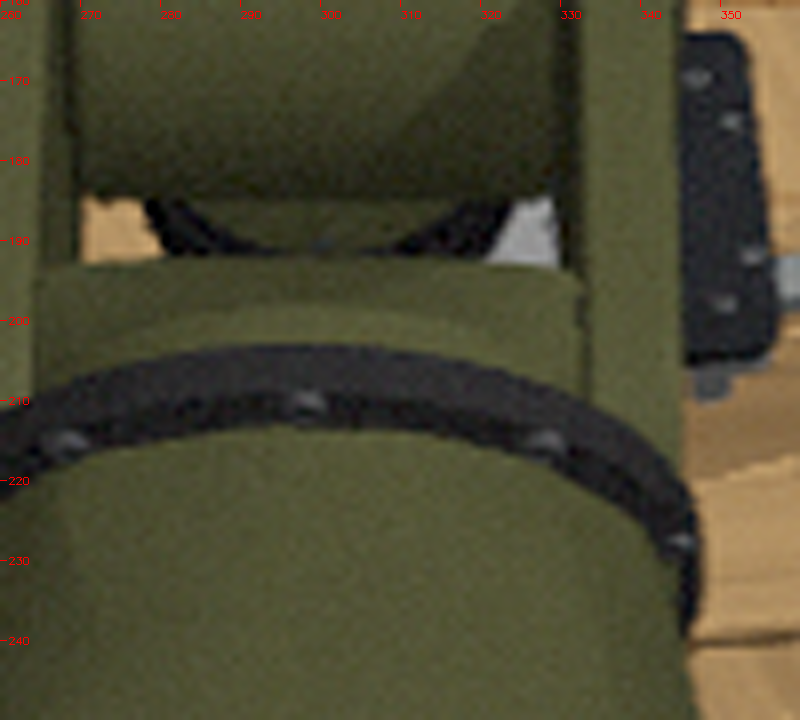

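```bash
python3 - <<'E'
from h import *
np.set_printoptions(precision=1,suppress=True)
a=.131;ex=np.array([np.cos(a),np.sin(a)]);ey=np.array([-np.sin(a),np.cos(a)]);post=np.array([626.5,-91])
def hk(n,l,u,v,z):
    p=plane(n,u,v,z);p[1]+= -3.5 if n=="side" else 2.4
    q=p[:2]-post; print(l,p,"hook x,y",q@ex,q@ey)
hk("side","barL",247.8,237.5,192.5);hk("side","barR",291.9,244.8,192.5)
hk("side","prong near",268.5,261.2,159);hk("side","prong far",273,251.2,159)
hk("side","tip",264.5,259.5,172)
hk("side","finL",274.4,251.2,174.7);hk("side","finR",284.8,253.4,174.7)
s=manip.read_state()["eef_pos"][:2]-post;print("tcp",s@ex,s@ey)
# post from side at start images: mark & clamp
for u,v,z in [(296,222,141),(294.7,172.5,240)]: hk("side","post",u,v,z)
E
```

```text
barL [649.2  67.7 192.5] hook x,y 43.25624736814554 154.36461463164284
barR [562.4  52.2 192.5] hook x,y -44.804428598145996 150.31326819823008
prong near [600.1  78.4 159. ] hook x,y -4.06049102169895 171.4010964655276
prong far [607.1  48.2 159. ] hook x,y -1.030062136075472 140.52367022435456
tip [601.   90.5 172. ] hook x,y -1.6231414133312103 183.23729252969244
finL [594.4  63.8 174.7] hook x,y -11.556306411176987 157.67169799396854
finR [573.4  61.3 174.7] hook x,y -32.739727798009895 157.9479961599316
tcp -24.23342171800789 152.98830302207253
post [623.  -81.4 141. ] hook x,y -2.244917464588603 10.019730429196319
post [ 642.7 -119.4  240. ] hook x,y 12.35079814114942 -30.3006891102313
```

The bar middle is about 1 mm off the prong line, at the hook's y (152). The finger clears the prong by about 5 mm. I shift 2 mm and lower.

```bash
python3 -m pendant '[{"claw":0,"delta_pos":[0.002,0,0.003],"rotation":[0,0,0]},{"claw":0,"delta_pos":[0.002,0,0.008],"rotation":[0,0,0]},{"claw":0,"delta_pos":[0.002,0,0.014],"rotation":[0,0,0]},{"claw":0,"delta_pos":[0.002,0,0.02],"rotation":[0,0,0]},{"claw":0,"delta_pos":[0.002,0,0.024],"rotation":[0,0,0]},{"claw":0,"delta_pos":[0.002,0,0.026],"rotation":[0,0,0]},{"claw":0,"delta_pos":[0.002,0,0.027],"rotation":[0,0,0]},{"claw":0,"delta_pos":[0.002,0,0.027],"rotation":[0,0,0]}]'
python3 - <<'E'
from h import *
to([583,56.7,146.7],np.pi+.131)
s=grab("side","s7.png")
crop(s,220,190,100,110,7,"s7c.png")
E
```

```text
clock: 9.4
eef_pos: [580.5, 57.3, 147.8]
eef_rot: [3.14, -0.001, -3.01]
wrist_force: [-0.2, -0.2, -0.9]
finger_gap: 9.5
t 9.4 tcp [580.5  57.3 147.8] rot [ 3.14e+00 -1.00e-03 -3.01e+00] F [-0.2 -0.2 -0.9] gap 9.5 j [ 0.04  0.43  1.49  0.    1.23 -1.67]
delta [-0.0024 -0.0009  0.0011] rotvec [ 0.001 -0.001  0.001]
```

View pics/s7c.png

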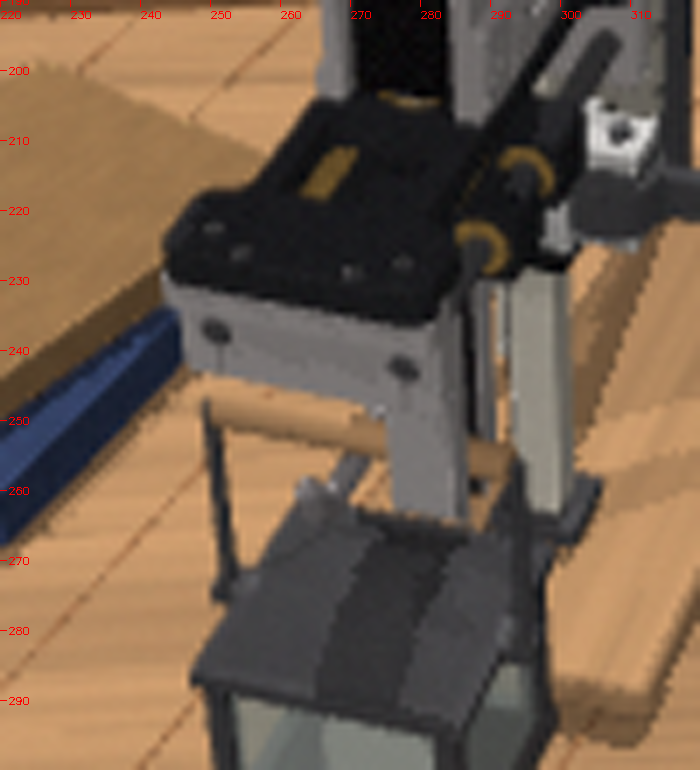

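The prong, from (267,260) to (272,255), now passes under the bar behind the upturned tip. I'll lower the last bit until the bar rests and then let go.

```bash
python3 -m pendant '[{"claw":0,"delta_pos":[0,0,0.001],"rotation":[0,0,0]},{"claw":0,"delta_pos":[0,0,0.0015],"rotation":[0,0,0]},{"claw":0,"delta_pos":[0,0,0.0015],"rotation":[0,0,0]}]'
python3 - <<'E'
from h import *
to([583,56.7,146.7],np.pi+.131)
E
```

```text
clock: 9.82
eef_pos: [580.6, 57.3, 146.5]
eef_rot: [3.141, -0.001, -3.01]
wrist_force: [0.3, 0.4, -0.3]
finger_gap: 9.8
t 9.82 tcp [580.6  57.3 146.5] rot [ 3.141e+00 -1.000e-03 -3.010e+00] F [ 0.3  0.4 -0.3] gap 9.8 j [ 0.04  0.43  1.49  0.    1.23 -1.67]
delta [-0.0023 -0.0009 -0.0002] rotvec [ 0.001 -0.001  0.001]
```

```bash
python3 -m pendant '[{"claw":0,"delta_pos":[0,0,0.001],"rotation":[0,0,0]},{"claw":0,"delta_pos":[0,0,0.001],"rotation":[0,0,0]}]'
python3 - <<'E'
from h import *
to([583,56.7,146.7],np.pi+.131)
E
python3 -m pendant '[{"claw":0.014,"delta_pos":[0,0,0],"rotation":[0,0,0]},{"claw":0.016,"delta_pos":[0,0,0],"rotation":[0,0,0]},{"claw":0.02,"delta_pos":[0,0,0],"rotation":[0,0,0]},{"claw":0.03,"delta_pos":[0,0,0],"rotation":[0,0,0]}]' 10
python3 - <<'E'
from h import *
to([583,56.7,146.7],np.pi+.131)
s=grab("side","s8.png")
crop(s,220,190,100,110,7,"s8c.png")
E
```

```text
clock: 10.07
eef_pos: [580.7, 57.3, 145.7]
eef_rot: [3.141, -0.001, -3.01]
wrist_force: [-2.4, -0.2, 3.1]
finger_gap: 9.9
t 10.07 tcp [580.7  57.3 145.7] rot [ 3.141e+00 -1.000e-03 -3.010e+00] F [-2.4 -0.2  3.1] gap 9.9 j [ 0.04  0.43  1.49  0.    1.22 -1.67]
delta [-0.0022 -0.0009 -0.001 ] rotvec [ 0.001 -0.001  0.001]
clock: 10.58
eef_pos: [580.7, 57.2, 145.7]
eef_rot: [3.141, -0.001, -3.01]
wrist_force: [1.4, -1.1, 0.6]
finger_gap: 26.8
t 10.57 tcp [580.7  57.2 145.7] rot [ 3.141e+00 -1.000e-03 -3.010e+00] F [ 1.4 -1.1  0.6] gap 26.8 j [ 0.04  0.43  1.49  0.    1.22 -1.67]
delta [-0.0022 -0.0008 -0.001 ] rotvec [ 0.001 -0.001  0.001]
```

View pics/s8c.png

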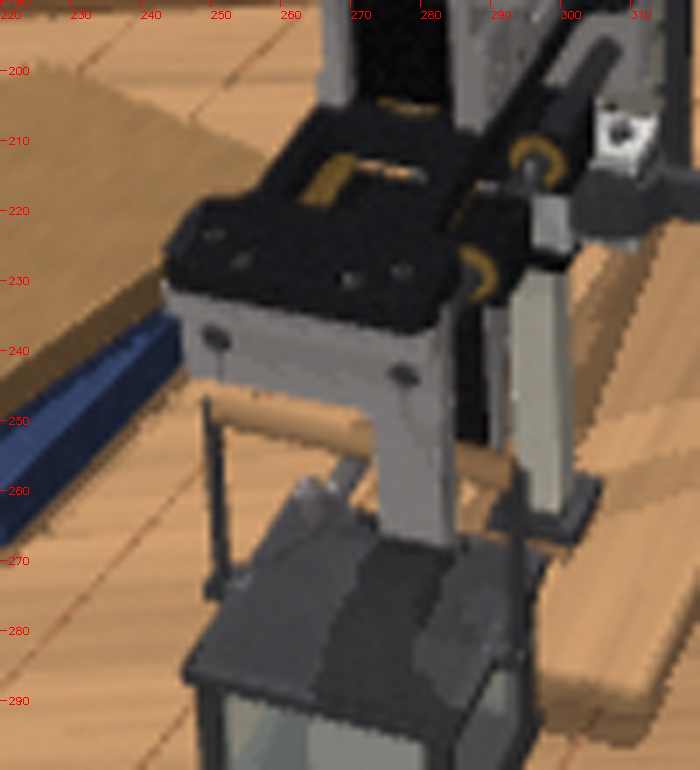

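Released: the lantern hangs with its bar on the prong at (270,254). I'll open a little more and rise.

```bash
python3 -m pendant '[{"claw":0.05,"delta_pos":[0,0,0],"rotation":[0,0,0]},{"claw":0.05,"delta_pos":[0,0,0],"rotation":[0,0,0]},{"claw":0.05,"delta_pos":[0,0,-0.02],"rotation":[0,0,0]},{"claw":0.05,"delta_pos":[0,0,-0.06],"rotation":[0,0,0]},{"claw":0.05,"delta_pos":[0,0,-0.11],"rotation":[0,0,0]},{"claw":0.05,"delta_pos":[0.03,0,-0.15],"rotation":[0,0,0]},{"claw":0.05,"delta_pos":[0.09,0,-0.15],"rotation":[0,0,0]},{"claw":0.05,"delta_pos":[0.15,0,-0.15],"rotation":[0,0,0]},{"claw":0.05,"delta_pos":[0.18,0,-0.15],"rotation":[0,0,0]}]'
python3 - <<'E'
from h import *
to([480,-90,230],np.pi)
s=grab("side","s9.png");t=grab("top","t9.png")
crop(s,220,130,160,190,4,"s9c.png");crop(t,270,140,150,110,5,"t9c.png")
E
```

```text
clock: 11.75
eef_pos: [400.2, 33.3, 296.2]
eef_rot: [3.141, 0.001, -3.01]
wrist_force: [0.3, 0.4, -0.0]
finger_gap: 49.9
t 11.75 tcp [400.2  33.3 296.2] rot [ 3.141e+00  1.000e-03 -3.010e+00] F [ 0.3  0.4 -0. ] gap 49.9 j [-0.01 -0.1   1.75  0.    1.49 -1.71]
delta [-0.0629 -0.1328  0.0661] rotvec [0.001 0.    0.132]
```

View pics/s9c.png

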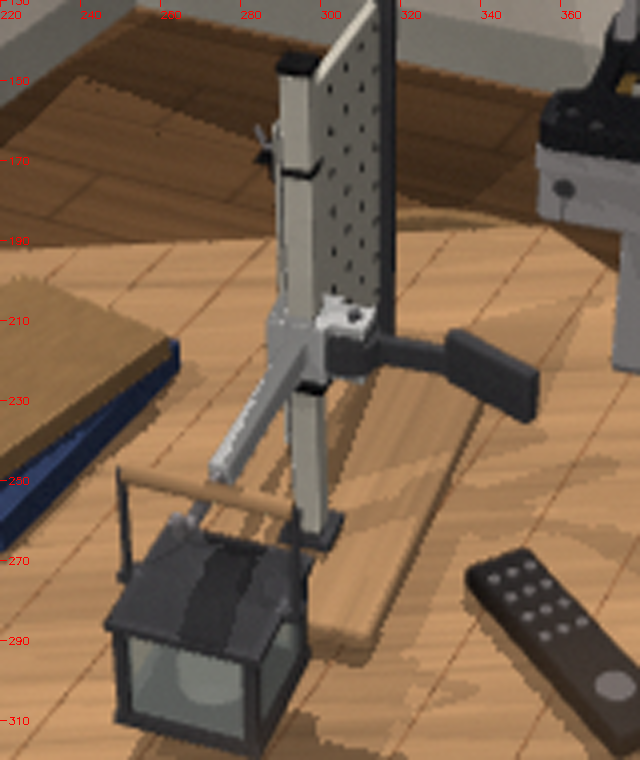

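View pics/t9c.png

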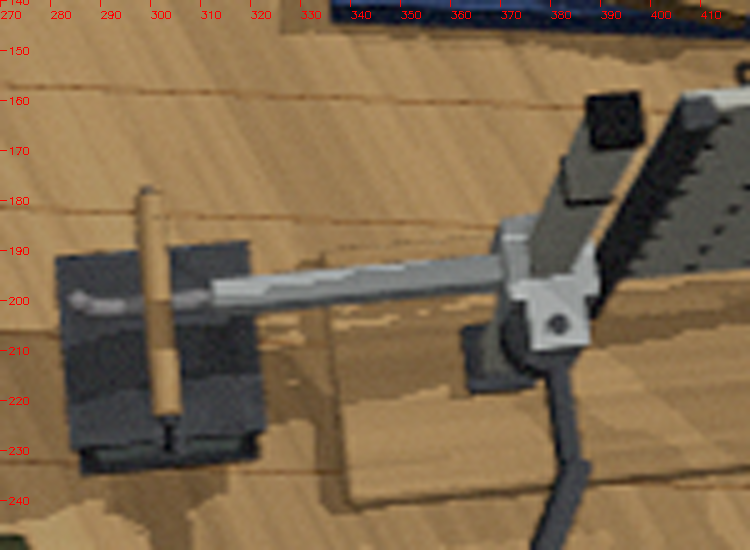

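The lantern hangs freely on the prong, with the bar centred over it at (300,200) in the top picture. Now I measure the mark, the clamp top and the paddle.

```bash
python3 - <<'E'
from h import *
s=cv2.imread("pics/s9.png");t=cv2.imread("pics/t9.png")
crop(s,282,140,40,50,12,"z1.png");crop(s,282,185,80,55,9,"z2.png")
crop(t,360,155,50,60,10,"z3.png");crop(t,365,195,50,75,8,"z4.png")
a=cv2.imread("pics/z1.png");b=cv2.imread("pics/z2.png");H=max(a.shape[0],b.shape[0])
print(a.shape,b.shape)
E
```

```text
(600, 480, 3) (495, 720, 3)
```

View pics/z1.png

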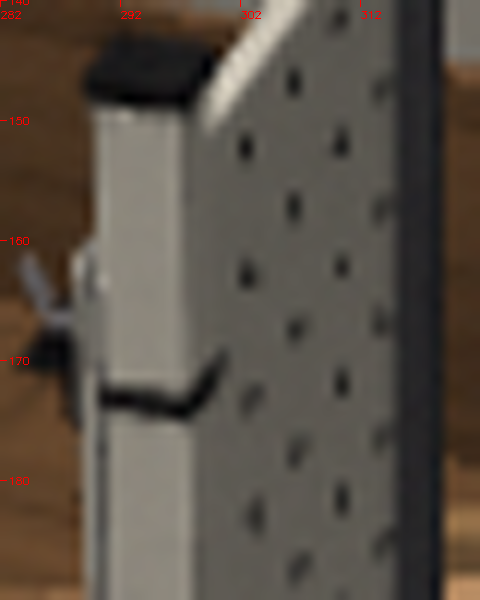

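View pics/z2.png

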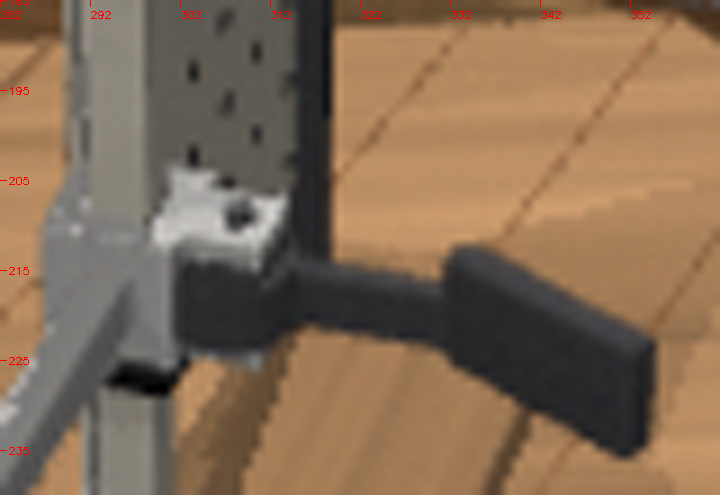

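View pics/z3.png

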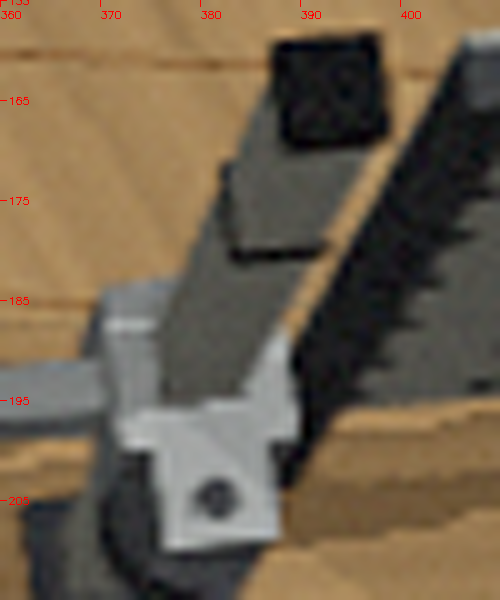

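View pics/z4.png

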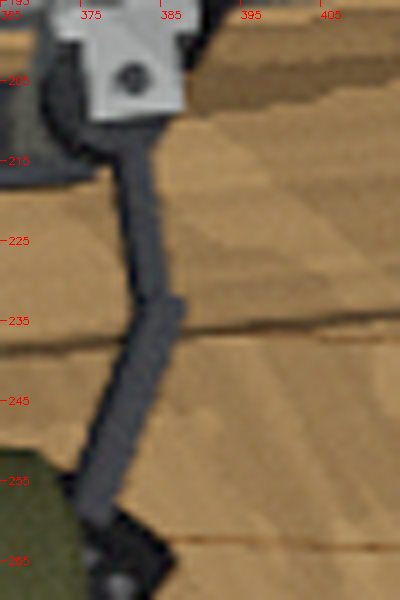

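```bash
cat >> h.py <<'E'
a=.131;ex=np.array([np.cos(a),np.sin(a),0]);ey=np.array([-np.sin(a),np.cos(a),0]);post=np.array([626.5,-91,0])
B={"side":np.array([0,-3.5,0]),"top":np.array([0,2.4,0])}
def zline(n,u,v,P):  # z on vertical line at P nearest ray, and lateral miss
    o,d=ray(n,u,v);o=o+B[n]
    A=np.stack([d,-np.array([0,0,1.])],1);t=np.linalg.lstsq(A,P-o,rcond=None)[0]
    q=o+t[0]*d; return t[1]+P[2],np.linalg.norm(q-P-[0,0,t[1]]) 
def tric(s,t):
    o1,d1=ray("side",*s);o2,d2=ray("top",*t);o1=o1+B["side"];o2=o2+B["top"]
    A=np.stack([d1,-d2],1);k=np.linalg.lstsq(A,o2-o1,rcond=None)[0]
    p,q=o1+k[0]*d1,o2+k[1]*d2;r=(p+q)/2;w=r-post;return np.round([*r,w@ex,w@ey,np.linalg.norm(p-q)],1)
E
python3 - <<'E'
from h import *
c=post-8*ex+8*ey;c2=post-8*ex-8*ey
print("mark side",zline("side",297.6,173.9,c)); print("mark top",zline("top",383.3,180.2,c),zline("top",392.2,179.3,c2))
print("clamp side",zline("side",298.7,211.1,c)); print("clamp top",zline("top",376.3,195.2,c),zline("top",384,194.7,c2))
print("tri mark",tric((297.6,173.9),(383.3,180.2)));print("tri clamp",tric((298.7,211.1),(376.3,195.2)))
print("cap top corner: side",zline("side",297,148.5,c),"top",zline("top",388,170,c))
# bracket pin plate: pin
print("pin",tric((308.6,208.8),(381.5,204.7)))
# paddle top ends: side: top edge near end (333.7,212.3)..(354.3,223) ; top centre line
for z in(150,155,160): print(z,plane("top",385.5,232,z)+B["top"],plane("top",376.5,257,z)+B["top"])
print(tric((333,212.5),(385.8,232)),tric((354,222.8),(376.5,259)))
E
```

```text
mark side (np.float64(260.86595303789574), np.float64(0.050764885173768995))
mark top (np.float64(261.639005406677), np.float64(1.6381567290593382)) (np.float64(261.512205187855), np.float64(1.9633512749435929))
clamp side (np.float64(169.56447600810225), np.float64(0.38911839046096075))
clamp top (np.float64(172.22906128911578), np.float64(1.0706800060349402)) (np.float64(169.5532601560701), np.float64(1.6700545097819477))
tri mark [617.5 -82.8 261.8  -7.9   9.3   1.3]
tri clamp [617.8 -83.7 170.1  -7.7   8.4   1.7]
cap top corner: side (np.float64(317.8521602625542), np.float64(0.13606993053338026)) top (np.float64(312.9889334988546), np.float64(2.052797936474312))
pin [598.  -92.9 175.9 -28.5   1.9   0.7]
150 [ 550.80584399 -104.84501732  150.        ] [500.77487998 -87.58535015 150.        ]
155 [ 549.69087484 -104.03776389  155.        ] [499.94284277 -86.8757025  155.        ]
160 [ 548.57590568 -103.23051046  160.        ] [499.11080556 -86.16605484 160.        ]
[ 544.6 -101.2  176.5  -82.5    0.6    0.6] [ 491.3  -84.   177.1 -133.1   24.6    2.4]
```

```bash
python3 - <<'E'
from h import *
print(zline("side",353.3,223.6,np.array([488.2,-83.2,0])),zline("side",333.1,213,np.array([544.8,-103.2,0])))
print("bottom outer",zline("side",352,235.9,np.array([488.2,-83.2,0])))
print("top: outer",zline("top",376.5,259,np.array([488.2,-83.2,0])),"inner",zline("top",385.5,232,np.array([544.8,-103.2,0])))
to([516.5,-92,230],np.pi-.340)
E
```

```text
(np.float64(176.0770171101894), np.float64(2.7659774682759877)) (np.float64(173.8584659486284), np.float64(0.10668344673869803))
bottom outer (np.float64(144.40746811257233), np.float64(3.992426190059326))
top: outer (np.float64(193.77132212499092), np.float64(2.3925715260377247)) inner (np.float64(171.1743087059522), np.float64(2.1896441940243765))
t 11.85 tcp [400.7  33.3 296.7] rot [ 3.141e+00  1.000e-03 -3.010e+00] F [ 1.   0.5 -0.2] gap 50.2 j [-0.01 -0.1   1.75  0.    1.49 -1.71]
delta [-0.0983 -0.1395  0.0667] rotvec [0.001 0.001 0.471]
```

The mark is at about 261.3 mm and the clamp top at about 170 mm, so the lift is about 91 mm. The paddle middle is at about (516.5,-92,161) with the lever at about 1.1 rad, and both cameras and the given sizes agree with this.

```bash
python3 -m pendant '[{"claw":0.042,"delta_pos":[-0.03,-0.04,0.01],"rotation":[0,0,0.16]},{"claw":0.042,"delta_pos":[-0.06,-0.085,0.03],"rotation":[0,0,0.32]},{"claw":0.042,"delta_pos":[-0.09,-0.13,0.06],"rotation":[0,0,0.471]},{"claw":0.042,"delta_pos":[-0.098,-0.1395,0.081],"rotation":[0,0,0.471]},{"claw":0.042,"delta_pos":[-0.098,-0.1395,0.081],"rotation":[0,0,0.471]},{"claw":0.042,"delta_pos":[-0.098,-0.1395,0.081],"rotation":[0,0,0.471]}]'
python3 - <<'E'
from h import *
to([516.5,-92,143.5],np.pi-.331)
s=grab("side","s10.png");t=grab("top","t10.png")
crop(s,280,130,130,140,5,"s10c.png");crop(t,330,170,110,120,5,"t10c.png")
E
```

```text
clock: 12.6
eef_pos: [516.5, -91.6, 216.7]
eef_rot: [3.14, 0.002, 2.803]
wrist_force: [0.4, -0.4, -0.8]
finger_gap: 42.0
t 12.6 tcp [516.5 -91.6 216.7] rot [3.140e+00 2.000e-03 2.803e+00] F [ 0.4 -0.4 -0.8] gap 42.0 j [-0.25  0.23  1.58  0.    1.33 -1.48]
delta [ 0.     -0.0004  0.0732] rotvec [ 0.001  0.002 -0.008]
```

View pics/s10c.png

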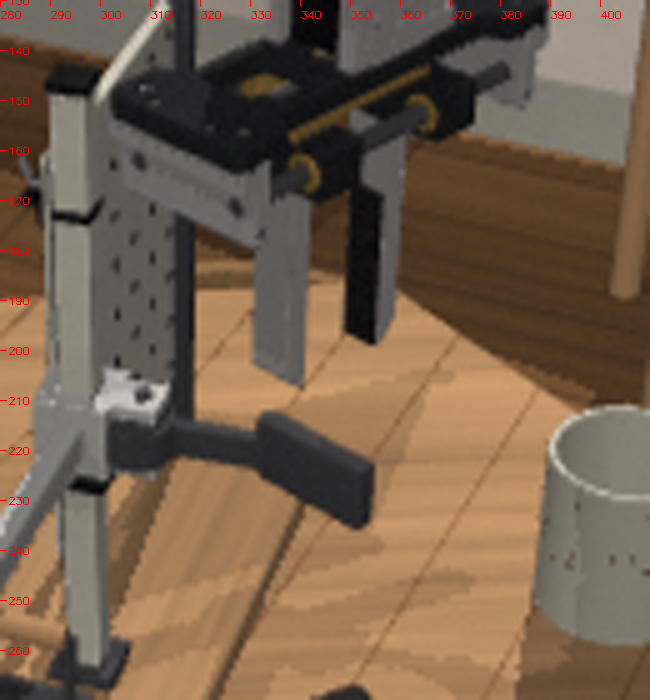

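View pics/t10c.png

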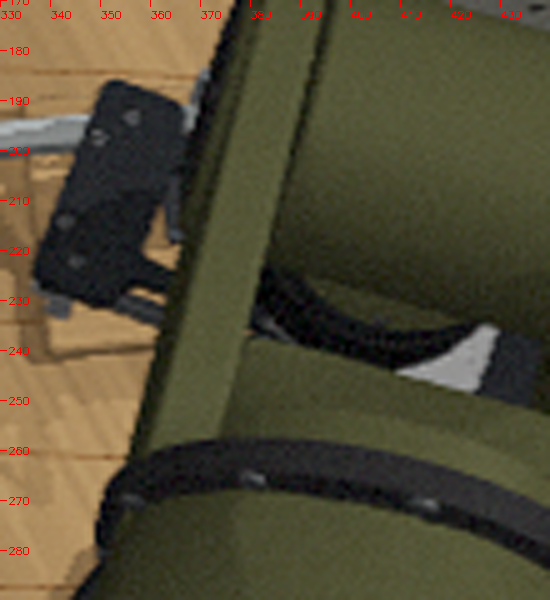

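The side picture shows the fingers straddling the paddle; the tips are at (336,207) and (352,199), and the paddle's middle is at about (343,223). I descend and close.

```bash
python3 -m pendant '[{"claw":0.042,"delta_pos":[0,0,0.03],"rotation":[0,0,0]},{"claw":0.042,"delta_pos":[0,0,0.06],"rotation":[0,0,0]},{"claw":0.042,"delta_pos":[0,0,0.072],"rotation":[0,0,0]},{"claw":0.042,"delta_pos":[0,0,0.073],"rotation":[0,0,0]},{"claw":0.02,"delta_pos":[0,0,0.073],"rotation":[0,0,0]},{"claw":0.016,"delta_pos":[0,0,0.073],"rotation":[0,0,0]},{"claw":0.012,"delta_pos":[0,0,0.073],"rotation":[0,0,0]},{"claw":0.005,"delta_pos":[0,0,0.073],"rotation":[0,0,0]},{"claw":0,"delta_pos":[0,0,0.073],"rotation":[0,0,0]},{"claw":0,"delta_pos":[0,0,0.073],"rotation":[0,0,0]}]' 15
python3 - <<'E'
from h import *
to([516.5,-92,143.5],np.pi-.331)
s=grab("side","s11.png");crop(s,280,150,110,110,6,"s11c.png")
E
```

```text
clock: 13.95
eef_pos: [516.8, -91.7, 144.3]
eef_rot: [3.14, 0.003, 2.803]
wrist_force: [0.1, -1.8, 3.2]
finger_gap: 11.4
t 13.95 tcp [516.8 -91.7 144.3] rot [3.140e+00 3.000e-03 2.803e+00] F [ 0.1 -1.8  3.2] gap 11.4 j [-0.25  0.3   1.67  0.    1.17 -1.48]
delta [ 0.0002 -0.0004  0.0008] rotvec [ 0.001  0.003 -0.008]
```

View pics/s11c.png

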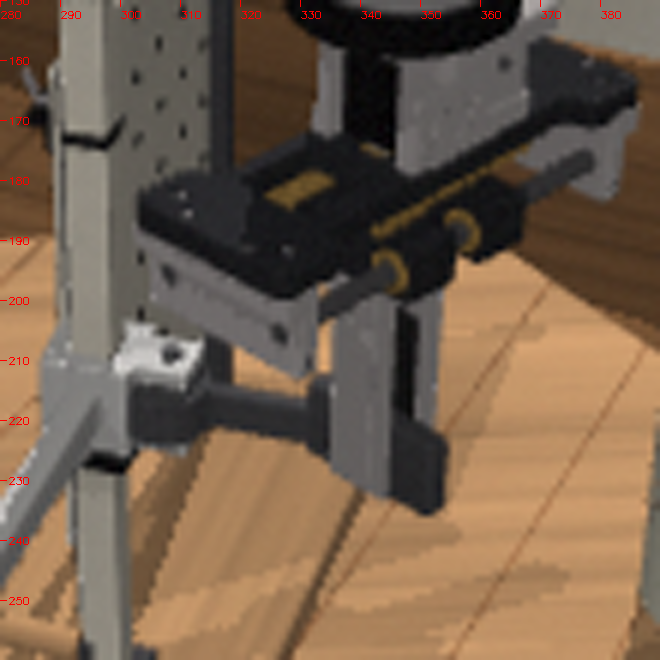

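The paddle is gripped between the pads (gap 11.4 mm). Now I use a firm grip and raise, checking partway.

```bash
python3 -m pendant '[{"claw":0,"delta_pos":[0,0,0],"rotation":[0,0,0]},{"claw":0,"delta_pos":[0,0,0],"rotation":[0,0,0]},{"claw":0,"delta_pos":[0,0,-0.004],"rotation":[0,0,0]},{"claw":0,"delta_pos":[0,0,-0.012],"rotation":[0,0,0]},{"claw":0,"delta_pos":[0,0,-0.022],"rotation":[0,0,0]},{"claw":0,"delta_pos":[0,0,-0.034],"rotation":[0,0,0]},{"claw":0,"delta_pos":[0,0,-0.046],"rotation":[0,0,0]},{"claw":0,"delta_pos":[0,0,-0.056],"rotation":[0,0,0]},{"claw":0,"delta_pos":[0,0,-0.06],"rotation":[0,0,0]},{"claw":0,"delta_pos":[0,0,-0.06],"rotation":[0,0,0]}]' 60
python3 - <<'E'
from h import *
to([516.8,-91.7,235.3])
s=grab("side","s12.png");crop(s,220,110,150,150,5,"s12c.png")
E
```

```text
clock: 15.25
eef_pos: [516.7, -91.7, 204.3]
eef_rot: [3.14, 0.004, 2.803]
wrist_force: [4.8, -3.0, -3.3]
finger_gap: 10.6
t 15.25 tcp [516.7 -91.7 204.3] rot [3.14  0.004 2.803] F [ 4.8 -3.  -3.3] gap 10.6 j [-0.25  0.24  1.6   0.    1.3  -1.48]
delta [-0.0002  0.0001 -0.031 ]
```

View pics/s12c.png

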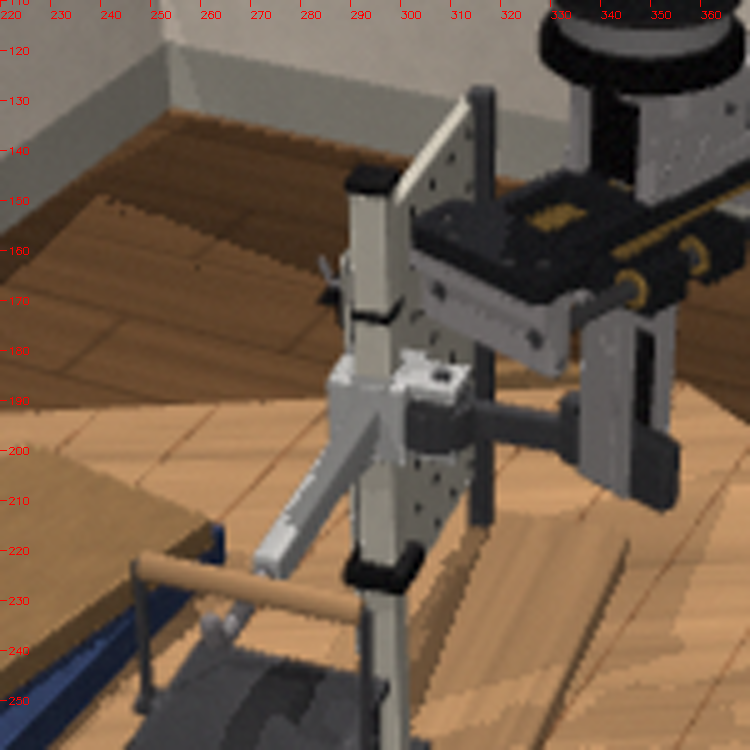

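The hanger and lantern rise with the lever; the clamp's top is now at row 187, the mark at row 173. I'll measure the remainder with a zoom.

```bash
python3 - <<'E'
from h import *
s=cv2.imread("pics/s12.png");crop(s,280,160,50,45,14,"z5.png")
E
```

```text
(no output)
```

View pics/z5.png

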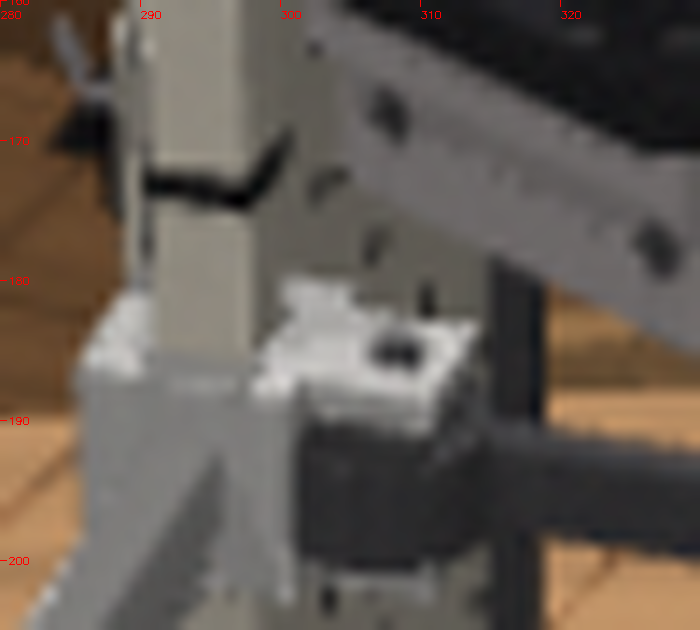

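```bash
python3 - <<'E'
from h import *
c=post-8*ex+8*ey;l=post+17*ex+17*ey; r=post-17*ex+17*ey
print("mark",zline("side",297.6,174.1,c))
print("junction now",zline("side",297.9,185.5,c),"LF corner now",zline("side",285.9,186.3,l),"RF",zline("side",298.6,188.1,r))
print("start junction?",zline("side",298.7,211.1,c),"LF start",zline("side",287.2,210,l))
print("proj expected at z=230: junction",proj("side",c+[0,3.5,230]),"LF",proj("side",l+[0,3.5,230]),"RF",proj("side",r+[0,3.5,230]))
s=cv2.imread("pics/s9.png");crop(s,280,190,45,45,14,"z6.png")
E
```

```text
mark (np.float64(260.40115537839233), np.float64(0.04045922424666899))
junction now (np.float64(233.44996239404597), np.float64(0.06344874904092777)) LF corner now (np.float64(232.05826398387924), np.float64(1.785968347770956)) RF (np.float64(234.15081379062352), np.float64(4.024659507710159))
start junction? (np.float64(169.56447600810225), np.float64(0.38911839046096075)) LF start (np.float64(172.9991112421477), np.float64(2.4017804281776263))
proj expected at z=230: junction [297.90567391 186.93337575] LF [285.07325271 187.18582174] RF [300.60148016 189.79287103]
```

View pics/z6.png

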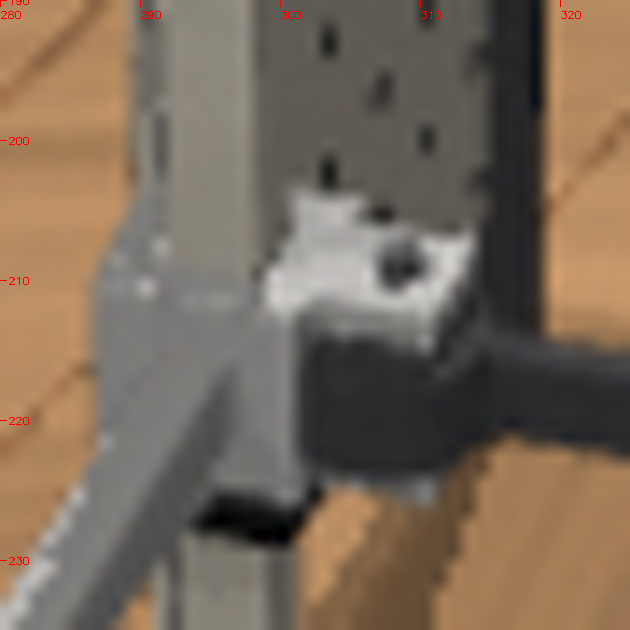

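```bash
python3 -m pendant '[{"claw":0,"delta_pos":[0,0,-0.006],"rotation":[0,0,0]},{"claw":0,"delta_pos":[0,0,-0.014],"rotation":[0,0,0]},{"claw":0,"delta_pos":[0,0,-0.02],"rotation":[0,0,0]},{"claw":0,"delta_pos":[0,0,-0.022],"rotation":[0,0,0]},{"claw":0,"delta_pos":[0,0,-0.022],"rotation":[0,0,0]}]'
python3 - <<'E'
from h import *
to([516.8,-91.7,235.3])
s=grab("side","s13.png");crop(s,280,155,45,40,16,"z7.png")
t=grab("top","t13.png");crop(t,360,150,60,60,10,"z8.png")
E
```

```text
clock: 15.92
eef_pos: [516.7, -91.7, 225.8]
eef_rot: [3.14, 0.004, 2.803]
wrist_force: [5.4, -3.1, -4.2]
finger_gap: 10.6
t 15.93 tcp [516.7 -91.7 225.8] rot [3.14  0.004 2.803] F [ 5.4 -3.1 -4.2] gap 10.6 j [-0.25  0.23  1.57  0.    1.35 -1.48]
delta [-0.0001  0.     -0.0095]
```

View pics/z7.png

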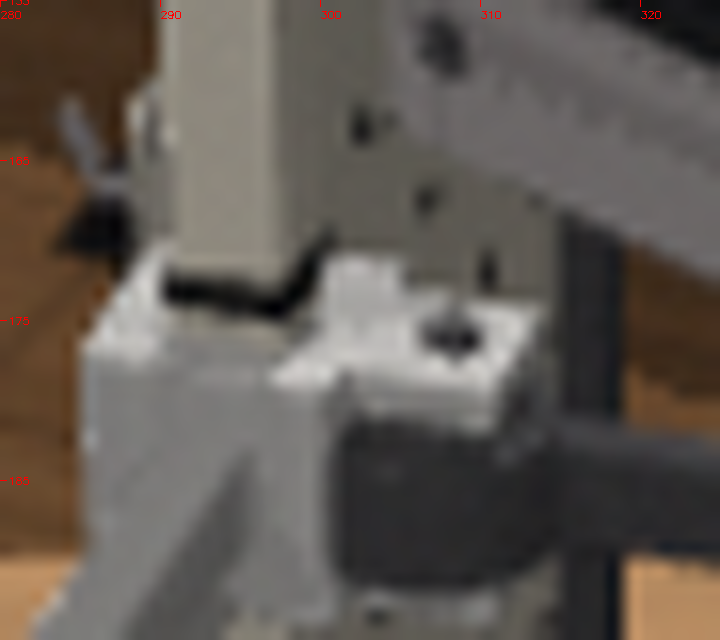

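View pics/z8.png

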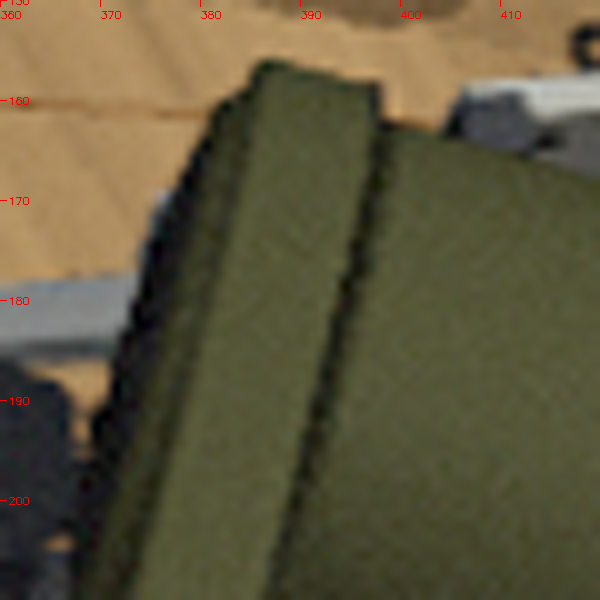

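```bash
python3 - <<'E'
from h import *
for f in("s12.png","s13.png"):
    g=cv2.cvtColor(cv2.imread("pics/"+f),cv2.COLOR_BGR2GRAY)
    for u in(292,294,296):print(f,u,list(zip(range(168,190),g[168:190,u].tolist())))
E
```

```text
s12.png 292 [(168, 138), (169, 139), (170, 140), (171, 139), (172, 58), (173, 13), (174, 101), (175, 135), (176, 139), (177, 138), (178, 138), (179, 136), (180, 139), (181, 139), (182, 138), (183, 139), (184, 138), (185, 128), (186, 129), (187, 136), (188, 126), (189, 123)]
s12.png 294 [(168, 139), (169, 138), (170, 138), (171, 138), (172, 71), (173, 18), (174, 44), (175, 119), (176, 137), (177, 137), (178, 137), (179, 136), (180, 136), (181, 139), (182, 139), (183, 140), (184, 138), (185, 131), (186, 129), (187, 147), (188, 129), (189, 124)]
s12.png 296 [(168, 136), (169, 138), (170, 139), (171, 140), (172, 112), (173, 44), (174, 12), (175, 128), (176, 138), (177, 137), (178, 139), (179, 139), (180, 139), (181, 139), (182, 139), (183, 138), (184, 137), (185, 133), (186, 129), (187, 142), (188, 118), (189, 123)]
s13.png 292 [(168, 137), (169, 138), (170, 137), (171, 139), (172, 58), (173, 14), (174, 100), (175, 133), (176, 126), (177, 120), (178, 133), (179, 123), (180, 122), (181, 122), (182, 123), (183, 124), (184, 123), (185, 125), (186, 117), (187, 100), (188, 85), (189, 82)]
s13.png 294 [(168, 135), (169, 138), (170, 137), (171, 138), (172, 69), (173, 22), (174, 43), (175, 118), (176, 127), (177, 127), (178, 137), (179, 128), (180, 124), (181, 124), (182, 123), (183, 118), (184, 100), (185, 85), (186, 82), (187, 81), (188, 80), (189, 80)]
s13.png 296 [(168, 136), (169, 137), (170, 137), (171, 138), (172, 110), (173, 43), (174, 17), (175, 125), (176, 133), (177, 126), (178, 139), (179, 123), (180, 122), (181, 123), (182, 123), (183, 121), (184, 123), (185, 114), (186, 112), (187, 112), (188, 111), (189, 112)]
```

The band centre is at row 173.2 and the post/clamp junction at row 175.6. At 0.42 px/mm that leaves about 6 mm, so the TCP has to go to z ≈ 231.8.

```bash
python3 -m pendant '[{"claw":0,"delta_pos":[0,0,-0.003],"rotation":[0,0,0]},{"claw":0,"delta_pos":[0,0,-0.006],"rotation":[0,0,0]},{"claw":0,"delta_pos":[0,0,-0.0065],"rotation":[0,0,0]},{"claw":0,"delta_pos":[0,0,-0.0065],"rotation":[0,0,0]}]'
python3 - <<'E'
from h import *
s=grab("side","s14.png");crop(s,280,155,45,40,16,"z9.png")
g=cv2.cvtColor(s,cv2.COLOR_BGR2GRAY)
for u in(292,294,296):print(u,list(zip(range(168,180),g[168:180,u].tolist())))
st=manip.read_state();p=st["eef_pos"];piv=(post-28*ex)[:2]
print(p,st["eef_rot"]);r=p[:2]-piv;print("r",r,np.linalg.norm(r))
R=Ro.from_euler("xyz",st["eef_rot"])
# lever angle from tool yaw ; arc rows
th=st["eef_rot"][2]-np.pi/2-.131;print("theta",th)
for d in np.arange(.1,1.25,.1):
    c,s_=np.cos(-d),np.sin(-d);q=np.array([c*r[0]-s_*r[1],s_*r[0]+c*r[1]])+piv
    print(round(d,2),np.round(q,1),"delta",np.round(R.inv().apply(np.array([*q,p[2]])-p),1))
E
```

```text
clock: 16.52
eef_pos: [516.7, -91.7, 231.9]
eef_rot: [3.14, 0.004, 2.803]
wrist_force: [4.3, -3.2, -3.0]
finger_gap: 10.8
292 [(168, 137), (169, 137), (170, 138), (171, 139), (172, 57), (173, 64), (174, 117), (175, 138), (176, 125), (177, 121), (178, 121), (179, 122)]
294 [(168, 136), (169, 137), (170, 138), (171, 136), (172, 69), (173, 36), (174, 118), (175, 126), (176, 121), (177, 123), (178, 124), (179, 122)]
296 [(168, 136), (169, 138), (170, 136), (171, 137), (172, 110), (173, 43), (174, 137), (175, 130), (176, 136), (177, 125), (178, 123), (179, 122)]
[516.71607029 -91.69467622 231.83496351] [3.14019436 0.00351001 2.80287397]
r [-82.02384033   2.96284169] 82.07733434202711
theta 1.1010776454601972
0.1 [517.4 -83.5] delta [2.1 7.9 0. ]
0.2 [518.9 -75.5] delta [ 3.3 16.1  0. ]
0.3 [521.3 -67.6] delta [ 3.7 24.2  0. ]
0.4 [524.3 -60. ] delta [ 3.3 32.4  0. ]
0.5 [528.2 -52.7] delta [ 2.1 40.6  0. ]
0.6 [532.7 -45.9] delta [ 0.1 48.5  0.1]
0.7 [537.9 -39.6] delta [-2.7 56.2  0.1]
0.8 [543.7 -33.8] delta [-6.2 63.6  0.1]
0.9 [550.1 -28.6] delta [-10.5  70.6   0.1]
1.0 [556.9 -24. ] delta [-15.4  77.2   0.2]
1.1 [564.2 -20.2] delta [-21.   83.2   0.2]
1.2 [571.8 -17.1] delta [-27.2  88.6   0.2]
```

View pics/z9.png

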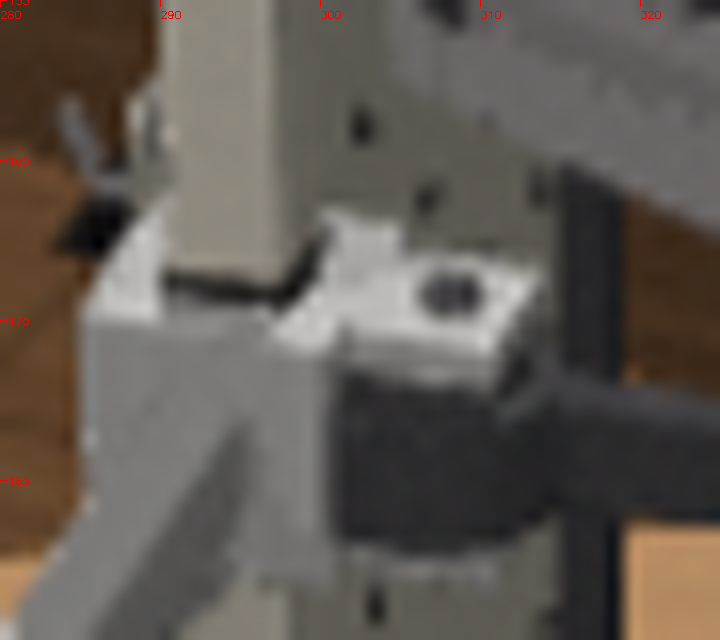

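58 % of the band is still visible, so the clamp is about 0.4 mm low; I add that. The TCP is 82.1 mm from the pivot, as it should be. I start swinging the lever shut along its arc.

```bash
python3 -m pendant '[{"claw":0,"delta_pos":[0.001,0.0039,-0.0004],"rotation":[0,0,0.05]},{"claw":0,"delta_pos":[0.0028,0.012,-0.0004],"rotation":[0,0,0.15]},{"claw":0,"delta_pos":[0.0036,0.0201,-0.0004],"rotation":[0,0,0.25]},{"claw":0,"delta_pos":[0.0036,0.0283,-0.0004],"rotation":[0,0,0.35]},{"claw":0,"delta_pos":[0.0027,0.0365,-0.0004],"rotation":[0,0,0.45]},{"claw":0,"delta_pos":[0.0021,0.0406,-0.0004],"rotation":[0,0,0.5]},{"claw":0,"delta_pos":[0.0021,0.0406,-0.0004],"rotation":[0,0,0.5]}]'
python3 - <<'E'
from h import *
to([528.2,-52.7,232.2],2.303)
s=grab("side","s15.png");crop(s,250,130,120,110,6,"s15c.png")
print(manip.read_state()["moment"])
E
```

```text
clock: 17.45
eef_pos: [527.9, -52.5, 231.7]
eef_rot: [3.14, 0.001, 2.304]
wrist_force: [0.3, -2.1, -4.3]
finger_gap: 10.9
t 17.45 tcp [527.9 -52.5 231.7] rot [3.140e+00 1.000e-03 2.304e+00] F [ 0.3 -2.1 -4.3] gap 10.9 j [-0.17  0.24  1.54  0.    1.36 -0.9 ]
delta [-0.0004  0.0001 -0.0005] rotvec [0.002 0.001 0.001]
[-0.30841385 -0.09107786 -0.09655891]
```

View pics/s15c.png

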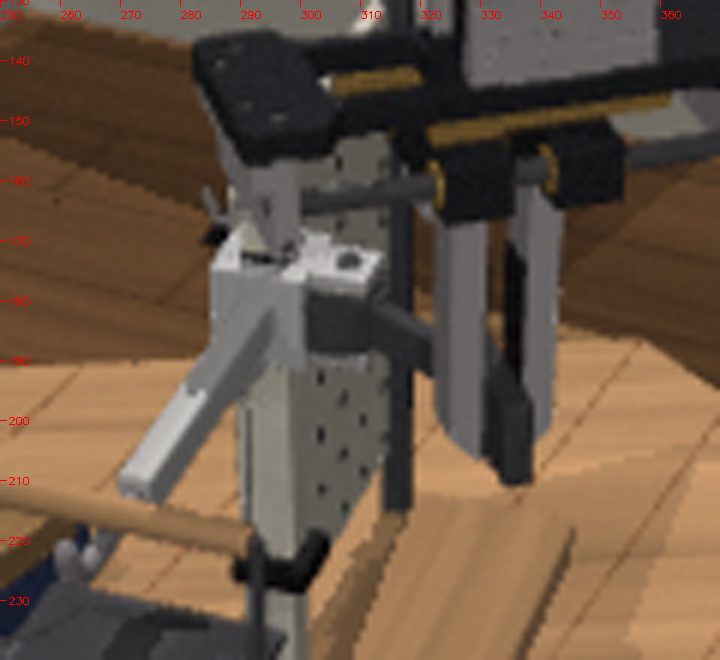

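The lever has followed to about 0.6 rad with low forces. I compute the rest of the arc.

```bash
python3 - <<'E'
from h import *
st=manip.read_state();p=st["eef_pos"];piv=(post-28*ex)[:2];r=p[:2]-piv;print(np.linalg.norm(r))
R=Ro.from_euler("xyz",st["eef_rot"])
for d in np.arange(.05,.7,.05):
    c,s_=np.cos(-d),np.sin(-d);q=np.array([c*r[0]-s_*r[1],s_*r[0]+c*r[1]])+piv
    print(round(d,2),np.round(q,1),"delta",np.round(R.inv().apply(np.array([*q,232.3])-p),1))
E
```

```text
82.4670461927104
0.05 [530.  -49.1] delta [ 1.1  4.  -0.5]
0.1 [532.4 -45.7] delta [ 2.1  8.  -0.5]
0.15 [534.9 -42.4] delta [ 2.8 12.  -0.5]
0.2 [537.6 -39.3] delta [ 3.3 16.1 -0.5]
0.25 [540.4 -36.3] delta [ 3.6 20.2 -0.5]
0.3 [543.4 -33.5] delta [ 3.7 24.4 -0.5]
0.35 [546.6 -30.8] delta [ 3.6 28.5 -0.5]
0.4 [549.8 -28.3] delta [ 3.3 32.6 -0.5]
0.45 [553.2 -25.9] delta [ 2.8 36.7 -0.5]
0.5 [556.7 -23.7] delta [ 2.1 40.8 -0.5]
0.55 [560.3 -21.7] delta [ 1.2 44.8 -0.5]
0.6 [564.  -19.9] delta [ 0.1 48.7 -0.5]
0.65 [567.8 -18.2] delta [-1.2 52.7 -0.4]
```

```bash
python3 -m pendant '[{"claw":0,"delta_pos":[0.0011,0.004,-0.0006],"rotation":[0,0,0.05]},{"claw":0,"delta_pos":[0.0021,0.008,-0.0006],"rotation":[0,0,0.1]},{"claw":0,"delta_pos":[0.0033,0.0161,-0.0006],"rotation":[0,0,0.2]},{"claw":0,"delta_pos":[0.0037,0.0244,-0.0006],"rotation":[0,0,0.3]},{"claw":0,"delta_pos":[0.0033,0.0326,-0.0006],"rotation":[0,0,0.4]},{"claw":0,"delta_pos":[0.0028,0.0367,-0.0006],"rotation":[0,0,0.45]},{"claw":0,"delta_pos":[0.0028,0.0367,-0.0006],"rotation":[0,0,0.45]}]'
python3 - <<'E'
from h import *
to([553.2,-25.9,232.3],2.303-.45)
print(manip.read_state()["moment"])
E
```

```text
clock: 18.38
eef_pos: [552.7, -25.6, 232.0]
eef_rot: [3.141, -0.001, 1.856]
wrist_force: [-2.7, 2.7, -3.2]
finger_gap: 10.4
t 18.38 tcp [552.7 -25.6 232. ] rot [ 3.141e+00 -1.000e-03  1.856e+00] F [-2.7  2.7 -3.2] gap 10.4 j [-0.11  0.29  1.47  0.    1.38 -0.4 ]
delta [-0.0004  0.0004 -0.0003] rotvec [ 0.001 -0.001  0.003]
[ 0.24411967  0.44284655 -0.05970819]
```

```bash
python3 -m pendant '[{"claw":0,"delta_pos":[0.0011,0.004,-0.0004],"rotation":[0,0,0.05]},{"claw":0,"delta_pos":[0.0021,0.008,-0.0004],"rotation":[0,0,0.1]},{"claw":0,"delta_pos":[0.0026,0.0104,-0.0004],"rotation":[0,0,0.13]},{"claw":0,"delta_pos":[0.0026,0.0104,-0.0004],"rotation":[0,0,0.13]}]'
python3 - <<'E'
from h import *
to([553.2,-25.9,232.3],1.702)
print(manip.read_state()["moment"])
s=grab("side","s16.png");crop(s,240,130,120,110,6,"s16c.png");t=grab("top","t16.png");crop(t,290,140,120,110,6,"t16c.png")
E
```

```text
clock: 18.88
eef_pos: [561.8, -20.1, 232.1]
eef_rot: [3.141, -0.001, 1.727]
wrist_force: [-0.7, 1.2, -5.2]
finger_gap: 10.7
t 18.88 tcp [561.8 -20.1 232.1] rot [ 3.141e+00 -1.000e-03  1.727e+00] F [-0.7  1.2 -5.2] gap 10.7 j [-0.1   0.31  1.45  0.    1.39 -0.26]
delta [-0.0043 -0.0094 -0.0002] rotvec [ 0.    -0.001  0.025]
[ 0.03608063  0.23462396 -0.00773541]
```

View pics/s16c.png

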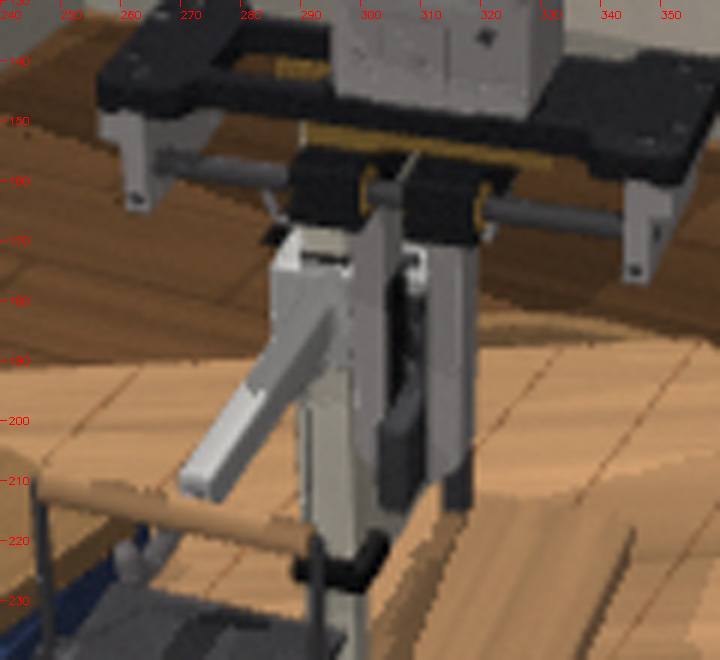

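View pics/t16c.png

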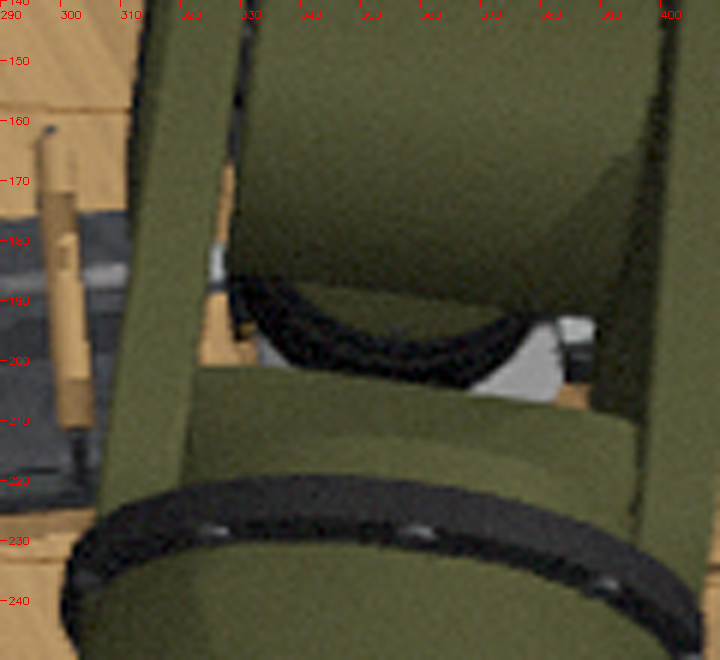

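The lever is nearly shut, the paddle is almost parallel to the arm, and the lantern still hangs. I'll push on in small steps and watch for the stop in the forces.

```bash
cat > q.py <<'E'
from h import *
to([564.4,-19.7,232.3],1.702);print(np.round(manip.read_state()["moment"],2), np.round(manip.read_state()["effort"],1))
E
python3 -m pendant '[{"claw":0,"delta_pos":[0.0005,0.002,-0.0002],"rotation":[0,0,0.025]},{"claw":0,"delta_pos":[0.0005,0.002,-0.0002],"rotation":[0,0,0.025]}]'; python3 q.py
python3 -m pendant '[{"claw":0,"delta_pos":[0.0005,0.002,-0.0003],"rotation":[0,0,0.025]},{"claw":0,"delta_pos":[0.0005,0.002,-0.0003],"rotation":[0,0,0.025]}]'; python3 q.py
```

```text
clock: 19.23
eef_pos: [563.5, -19.3, 232.3]
eef_rot: [-3.141, -0.002, 1.702]
wrist_force: [-4.2, 1.6, -5.0]
finger_gap: 10.9
t 19.23 tcp [563.5 -19.3 232.3] rot [-3.141e+00 -2.000e-03  1.702e+00] F [-4.2  1.6 -5. ] gap 10.9 j [-0.1   0.31  1.44  0.    1.39 -0.23]
delta [-0.0005  0.0008 -0.    ] rotvec [-0.    -0.002  0.   ]
[0.13 0.63 0.13] [ -0.9 -57.1 -39.7  -0.1  -1.    0.3]
clock: 19.48
eef_pos: [564.3, -18.8, 232.3]
eef_rot: [-3.138, -0.001, 1.677]
wrist_force: [-13.4, -1.1, -3.0]
finger_gap: 10.5
t 19.48 tcp [564.3 -18.8 232.3] rot [-3.138e+00 -1.000e-03  1.677e+00] F [-13.4  -1.1  -3. ] gap 10.5 j [-0.1   0.32  1.44  0.    1.39 -0.21]
delta [-0.0009 -0.      0.    ] rotvec [-0.004 -0.001 -0.025]
[-0.42  2.07  0.59] [  0.6 -55.9 -42.1   0.9  -3.    0.8]
```

The force rose to 13 N with yaw at 1.70, which is lever angle 0, so the lever is on its stop. I ease the twist, keep a light push and check.

```bash
python3 -m pendant '[{"claw":0,"delta_pos":[0,0.0008,0],"rotation":[0,0,-0.015]},{"claw":0,"delta_pos":[0,0.0008,0],"rotation":[0,0,-0.015]},{"claw":0,"delta_pos":[0,0.0008,0],"rotation":[0,0,-0.015]}]'; python3 q.py
python3 - <<'E'
from h import *
s=grab("side","s17.png");crop(s,278,158,45,40,16,"z10.png");crop(s,225,130,130,140,5,"s17c.png")
t=grab("top","t17.png")
g=cv2.cvtColor(s,cv2.COLOR_BGR2GRAY)
for u in(292,293,294,295,296):print(u,list(zip(range(168,180),g[168:180,u].tolist())))
E
```

```text
clock: 19.85
eef_pos: [564.1, -19.0, 232.3]
eef_rot: [-3.135, -0.001, 1.692]
wrist_force: [-13.8, -0.2, -2.5]
finger_gap: 10.5
t 19.85 tcp [564.1 -19.  232.3] rot [-3.135e+00 -1.000e-03  1.692e+00] F [-13.8  -0.2  -2.5] gap 10.5 j [-0.1   0.32  1.44 -0.    1.4  -0.22]
delta [-0.0007  0.0002  0.    ] rotvec [-0.006 -0.001 -0.01 ]
[-0.26  2.    0.16] [  0.3 -54.9 -41.5   0.6  -3.    0.1]
292 [(168, 128), (169, 137), (170, 140), (171, 139), (172, 59), (173, 89), (174, 122), (175, 144), (176, 127), (177, 123), (178, 123), (179, 123)]
293 [(168, 129), (169, 137), (170, 137), (171, 138), (172, 67), (173, 54), (174, 120), (175, 143), (176, 126), (177, 122), (178, 123), (179, 123)]
294 [(168, 101), (169, 134), (170, 138), (171, 139), (172, 69), (173, 37), (174, 119), (175, 140), (176, 122), (177, 124), (178, 123), (179, 123)]
295 [(168, 100), (169, 133), (170, 137), (171, 138), (172, 89), (173, 44), (174, 118), (175, 110), (176, 113), (177, 115), (178, 124), (179, 124)]
296 [(168, 67), (169, 111), (170, 116), (171, 116), (172, 78), (173, 43), (174, 105), (175, 92), (176, 105), (177, 91), (178, 87), (179, 111)]
```

View pics/z10.png

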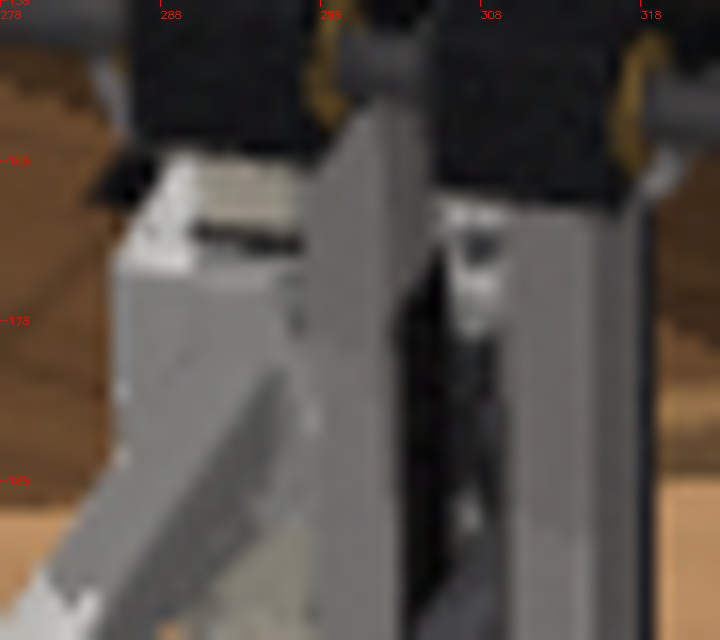

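View pics/s17c.png

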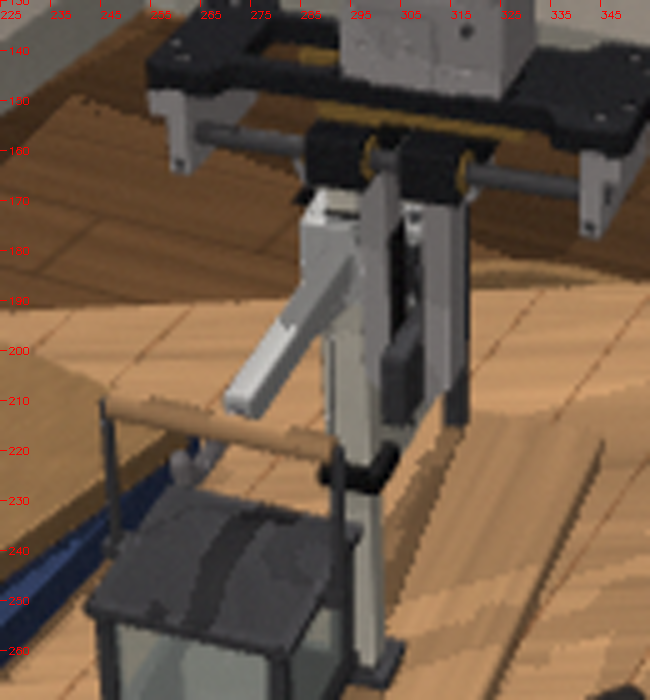

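View pics/t17.png

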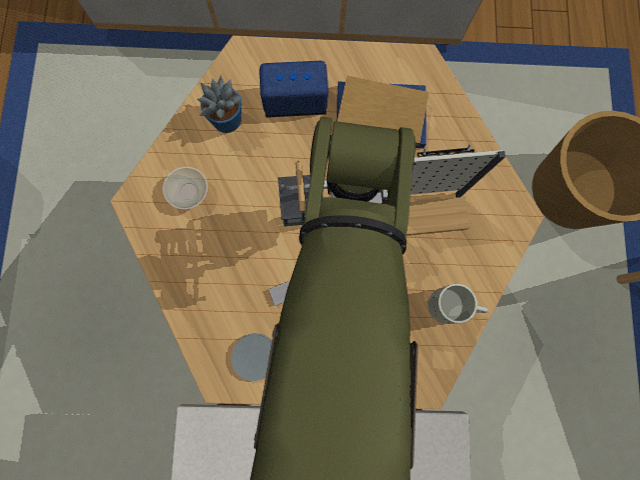

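```bash
python3 -m pendant '[{"claw":0,"delta_pos":[0,0.0016,0],"rotation":[0,0,0]},{"claw":0,"delta_pos":[0,0.0016,0],"rotation":[0,0,0]},{"claw":0,"delta_pos":[0,0.0016,0],"rotation":[0,0,0]}]'; python3 q.py
```

```text
clock: 20.32
eef_pos: [564.2, -18.9, 232.4]
eef_rot: [-3.131, -0.001, 1.692]
wrist_force: [-18.8, 0.8, 0.2]
finger_gap: 10.2
t 20.32 tcp [564.2 -18.9 232.4] rot [-3.131e+00 -1.000e-03  1.692e+00] F [-18.8   0.8   0.2] gap 10.2 j [-0.1   0.32  1.43 -0.    1.4  -0.22]
delta [-0.0008  0.0001  0.0001] rotvec [-0.01  -0.002 -0.009]
[-0.1   2.67  0.09] [ -0.  -53.8 -42.3   0.5  -4.    0.1]
```

The stop is confirmed: 5 N more push moved the paddle only 0.1 mm. I'll ease to a moderate push and settle for a final check.

```bash
python3 -m pendant '[{"claw":0,"delta_pos":[0,0.0002,-0.0001],"rotation":[0,0,0]},{"claw":0,"delta_pos":[0,0.0002,-0.0001],"rotation":[0,0,0]},{"claw":0,"delta_pos":[0,0.0002,-0.0001],"rotation":[0,0,0]},{"claw":0,"delta_pos":[0,0.0002,-0.0001],"rotation":[0,0,0]},{"claw":0,"delta_pos":[0,0.0002,-0.0001],"rotation":[0,0,0]},{"claw":0,"delta_pos":[0,0.0002,-0.0001],"rotation":[0,0,0]},{"claw":0,"delta_pos":[0,0.0002,-0.0001],"rotation":[0,0,0]},{"claw":0,"delta_pos":[0,0.0002,-0.0001],"rotation":[0,0,0]}]'; python3 q.py
python3 - <<'E'
from h import *
s=grab("side","s18.png");crop(s,215,130,140,140,5,"s18c.png")
g=cv2.cvtColor(s,cv2.COLOR_BGR2GRAY)
for u in(291,292,293,294):print(u,list(zip(range(170,177),g[170:177,u].tolist())))
E
```

```text
clock: 21.32
eef_pos: [563.9, -19.1, 232.5]
eef_rot: [-3.13, -0.001, 1.693]
wrist_force: [-9.0, -0.6, -3.7]
finger_gap: 10.9
t 21.32 tcp [563.9 -19.1 232.5] rot [-3.130e+00 -1.000e-03  1.693e+00] F [-9.  -0.6 -3.7] gap 10.9 j [-0.1   0.32  1.43 -0.    1.4  -0.22]
delta [-0.0007  0.0005  0.0002] rotvec [-0.011 -0.001 -0.009]
[-0.16  1.    0.21] [  0.2 -55.9 -40.5   0.4  -1.8   0.2]
291 [(170, 141), (171, 138), (172, 58), (173, 99), (174, 125), (175, 140), (176, 126)]
292 [(170, 139), (171, 140), (172, 57), (173, 91), (174, 123), (175, 138), (176, 125)]
293 [(170, 138), (171, 138), (172, 69), (173, 67), (174, 121), (175, 143), (176, 125)]
294 [(170, 138), (171, 139), (172, 71), (173, 39), (174, 120), (175, 140), (176, 125)]
```

View pics/s18.png

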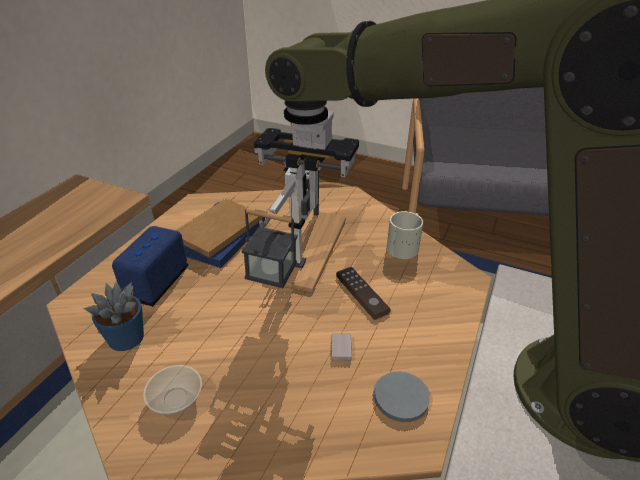

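The picture shows the lantern hanging at (270,255). The clamp is level with the mark at about (294,173), and the bystanders are unmoved. I hand in.

```bash
python3 - <<'E'
from cell import manip
print(manip.sign_off())
E
```

```text
the job is handed in; nothing more can be done
None
```

The job was done in the order asked and handed in at about 21.4 s on the clock. The gripper is still holding the shut lever.

- **Lantern:** I gripped the bar off-centre, hung its middle on the hook's prong and let go. The last picture shows it hanging freely, and the mug, dish, tin and remote look unmoved.
- **Hanger height:** I took the open lever by its paddle and raised the hanger about 88 mm. The last picture shows about half to 60 % of the dark band above the clamp's top edge. That puts the clamp within about 0.5 mm of the mark, slightly low if anything.
- **Lever:** I swung it through about 1.1 rad to its stop while holding the height. At the stop, 5 N more push moved the paddle only 0.1 mm. I left about 9 N of push on it at a 60 N grip setting.

**Disagreements:**
- The two cameras differed by about 6 mm in y. I corrected this using the spot where the jaws closed on the bar.
- My first estimate of the lift (91 mm) came from a misread edge. Close-ups while raising put it at 87–88 mm, and the hanger was set by those.
- The lever started at about 1.1 rad open by my measurement, not at 1.4.

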